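Pile the data cassettes on the stowage stand and bar them down for sea

TASK

Stow the data cassettes for sea: lay them one at a time, label up, on the green pad of the stowage stand in one square pile with all edges flush, blue first, then yellow, then red on top (either end may face forward). Set each down gently, not dropped or jammed down, then swing the orange hold-down bar fully over the pile as far as its stop, leaving the pile square. Leave the grey cassette and the other things on the desk where they are.

Things in the scene. Friction and masses are not known exactly. Their poses are not given: they have to be found in the camera images.
- blue: Blue data cassette, a flat rigid block 140 x 60 x 24 mm (x long, y wide, z thick), 250 g, blue all over with a white label and two black bars on its top face. Origin: centre of its underside; z points out of the top face. Starts on one of the two bays of the sloped rack.
- yellow: Yellow data cassette, a flat rigid block 140 x 60 x 24 mm (x long, y wide, z thick), 250 g, yellow all over with a white label and two black bars on its top face. Origin: centre of its underside; z points out of the top face. Starts on the other bay of the sloped rack.
- red: Red data cassette, a flat rigid block 140 x 60 x 24 mm (x long, y wide, z thick), 250 g, red all over with a white label and two black bars on its top face. Origin: centre of its underside; z points out of the top face. Starts lying flat on the desk.
- rack: Fixed grey rack, 250 mm wide (y); its face slopes 35 degrees, rising along the rack's +x, away from the robot. Origin: centre of its underside on the desk. Two pale bays at y = +60 and -60 mm hold a cassette each, long side up the slope, 60 mm free between them. Middle of the face 75 mm above the desk (at x = 0), top edge 121 mm. A 14 mm lip stops the cassettes' low ends.
- stand: Fixed stowage stand: dark base plate 220 x 100 x 6 mm with a green pad 140 x 60 x 6 mm on it. Origin: on the desk under the pad's centre; x along the pad's length. A steel post (18 mm thick) at x = +95 mm, y = 0 carries the swinging orange bar.
- pad (a point): Centre of the green pad's top face, 12 mm above the desk; x along the pad's 140 mm length, y along its 60 mm width.
- bar (a joint): Orange hold-down bar, 115 mm long, 18 mm wide, turning level on the stand's post, underside 91 mm above the desk (7 mm above a pile of three). At 0 rad it points along the stand's -y, clear of the pad; it grows clockwise seen from above; at its stop, 1.57 rad, it points along the stand's -x over the pile's middle. Friction holds it where left.
- knob (a point): Top centre of the black upright knob at the bar's free end (18 mm diameter, 38 mm high, top 135 mm above the desk), 108 mm from the post's axis.
- flask: Bystander: teal flask, 68 mm diameter, 190 mm tall. Origin: centre of its underside.
- mug: Bystander: white mug, 80 mm diameter, 90 mm tall, handle at +y. Origin: centre of its underside.
- radio: Bystander: black hand radio standing upright, 36 x 60 x 130 mm with a 50 mm aerial. Origin: centre of its underside.
- torch: Bystander: yellow torch lying down, 170 mm long along its x, 36 mm thick. Origin: at mid-length on the desk.
- pot: Bystander: dark pencil pot, 68 mm diameter, 95 mm tall, pencils to 140 mm. Origin: centre of its underside.
- grey: Bystander: a grey cassette of the same size lying flat on the desk, not to be stowed. Origin: centre of its underside.
There are look-alikes about, which are no part of the job. Of the things that look like the blue, the larger one is meant.

How it is judged:
By the outcome, as a careful person would: the job done as asked, in the order asked, and still so for the second after the job is handed in, with the robot touching nothing.
It also fails if it takes over 72 s, if anything falls off the work surface, if the arm or the gripper's body presses on something with over 40 N, if the wrist force passes 120 N, or if a joint passes its speed limit or range.

ROBOT

A 6-joint arm with a two-finger parallel gripper is mounted at the origin on the work surface. World frame = base frame: x ahead of the robot, y to its left, z up, the work surface at z = 0. Lengths are in m, angles in rad, forces in N, time in s.
With the tool pointing down it reaches from about 0.375 to 0.9 m from the base axis. Payload 3.1 kg.
Tool frame: the origin (TCP) lies midway between the tips of the shut fingers; the grasp point (between the pads) lies 19 mm behind it (manip.pinch_z is the distance from the TCP to the grasp point, in m); z points along the fingers, y is the line along which they close (so a half turn about z gives the same grasp; the last joint's range is limited). The gripper opens to 85 mm and grips with 20 to 120 N. Pads are 22 mm wide; open, the fingers measure 114 mm over their backs; the gripper's body (76 mm by 85 mm) begins 54 mm behind the grasp point. The pads swing forward as they close: fully open they stand 13 mm farther back than shut.
Start: joints at [-1.347, 0.527, 1.433, -0, 1.181, -0.178], TCP at [0.245, -0.575, 0.231] pointing down, gripper open.
Joint ranges: [-3.08, 3.08], [-0.75, 2.2], [0.22, 2.44], [-1.43, 4.57], [0, 2.65], [-2.85, 2.85]. Speed limits (rad/s): [2.79, 2.79, 3.14, 3.14, 3.14, 3.14].

INTERFACE

Orientations are given as a unit quaternion [x, y, z, w].
In Python, from station import manip, viewer, ticket gives the robot as it stands.
- The arm moves only by the shell command python3 -m creep 'ROWS' [FORCE]. ROWS is JSON, a list of rows, each an object with "slide": the shift along the tool's x, y, z in cm, a list of three; "angular": the turn, a rotation vector about the tool's x, y, z in rad, a list of three; "claw": the opening, from -1 (shut) to 1 (fully open). A call has 1 to 10 rows; each row shifts and turns the commanded pose from where the row before left it, along the tool's axes as they then stand; what a row does not reach is not made up. A row lasts 1/12 s, in which the tool goes at most 41.7 mm and 7.16 degrees, less where a joint would pass 70% of its speed; a pose out of reach is approached as far as the arm can. A call with a gripper value outside its range is refused whole. The fingers move at their own pace and stop on an object; FORCE is the grip in N (left out, the last holds). Time passes only in rows, so rows that do not move let the fingers close. It gives the time, the measured TCP pose, the force, the opening and the grip force at its end, in the units of the state.
- manip.sense(): the state, without advancing time (a new reading comes with each control period).
- viewer.snapshot(name): name is "scene" or "top" or "wrist"; returns the picture (480x640x3 uint8, blue, green, red); there is no depth.
- viewer.calibration(name): a dict with "fov_y" (degrees; the focal length in pixels is half the picture's height over the tangent of half this angle, whatever the lens; pixels are square), "cx", "cy" (the principal point, pixels), "T" (4x4, takes a point from camera to world coordinates); the wrist camera has in their place "tool_from_camera" (4x4, takes a point from camera to tool coordinates, whose origin is the TCP and whose axes are the flange's). Camera axes: x right, y up, looking along -z (the intrinsics and any distortion apply to the point x, -y, -z); pixel columns grow to the right and rows downward; lengths in m; the calibration is good to about 2 mm. A picture is of the moment at which its call begins: read the wrist's pose just before it. calibration takes no time and is no camera call.
- ticket.sign_off(): hands the job in; it is judged then, once.
The state is a dict: "t": time; "q": joint angles; "qd": joint speeds; "tau": joint torques, N m; "tcp_pos": TCP position; "tool_rot": TCP orientation; "force": force on the tool from outside, world axes, zero at the start; "ft_torque": the same for the moment, N m; "finger_gap": opening from 0.0 (shut) to 1.0 (fully open); "gripper_force": force on a finger pad.
Only numpy, scipy, OpenCV 4.12 (cv2) and the standard library are available. Lean on these libraries where they do the work, as an engineer would, in place of code of your own. Each camera call takes 0.05 s, during which the arm holds its last target. There are 200 camera calls.

## Working session

There is one attempt and no reset: what is moved stays moved. The work goes in short steps, Python scripts to look and compute and a shell command to move; the robot and the scene stay as the last step left them, time stands still between calls to the robot, and variables do not carry over. Pictures are saved under pics/ and viewed, at most 10 in all, crops included, and the job is handed in when it is done.

```bash
ls; mkdir -p pics
python3 - <<'E'
from station import manip, viewer
import cv2,json
import numpy as np
s=manip.sense();print(s,manip.pinch_z)
for n in("scene","top"):
    cv2.imwrite(f"pics/{n}0.png",viewer.snapshot(n))
for n in("scene","top","wrist"):print(n,viewer.calibration(n))
E
```

```text
pics
{'t': 0.0, 'q': array([-1.34650150e+00,  5.28431992e-01,  1.43392000e+00, -3.80163817e-06,
        1.18139011e+00, -1.78453356e-01]), 'qd': array([ 0.0020073 ,  0.00053552, -0.0021069 , -0.00064499,  0.00113034,
        0.00073757]), 'tau': array([ 4.50089046e-04, -4.42340863e+01, -1.78024614e+01, -4.06588797e-04,
        8.13360763e-03, -1.32188779e-05]), 'tcp_pos': array([ 0.24485743, -0.57425463,  0.23034898]), 'tool_rot': array([ 9.79791953e-01,  2.00016436e-01, -2.63885440e-05, -1.07439978e-03]), 'force': array([0.72090282, 0.03372918, 0.98867999]), 'ft_torque': array([-0.05138314,  0.01606642, -0.01296906]), 'gripper_force': 0.0, 'finger_gap': 1.0014846121907461} 0.0187
scene {'fov_y': 55.49123125883294, 'cx': 322.77178600546637, 'cy': 239.13625520241857, 'T': array([[ 0.34286634, -0.6160955 ,  0.70913258,  1.37931602],
       [ 0.93934574,  0.23169073, -0.25288137, -0.27158689],
       [-0.00850037,  0.75282518,  0.65816563,  0.86587219],
       [ 0.        ,  0.        ,  0.        ,  1.        ]])}
top {'fov_y': 49.48006010780279, 'cx': 305.53728394336133, 'cy': 236.6038626082533, 'T': array([[-0.02880344,  0.99623573, -0.08176017,  0.4206619 ],
       [-0.99957667, -0.02837094,  0.00644696,  0.02436892],
       [ 0.00410308,  0.08191126,  0.99663118,  1.56752554],
       [ 0.        ,  0.        ,  0.        ,  1.        ]])}
wrist {'fov_y': 68.27272102348529, 'cx': 316.8667711712868, 'cy': 237.80414165704647, 'tool_from_camera': array([[-5.81378052e-04,  9.54334968e-01,  2.98738064e-01,
         7.62357771e-02],
       [ 9.99999712e-01,  4.08839280e-04,  6.40053231e-04,
         1.14495168e-03],
       [ 4.88689325e-04,  2.98738350e-01, -9.54334930e-01,
        -1.42766097e-01],
       [ 0.00000000e+00,  0.00000000e+00,  0.00000000e+00,
         1.00000000e+00]])}
```

View pics/scene0.png

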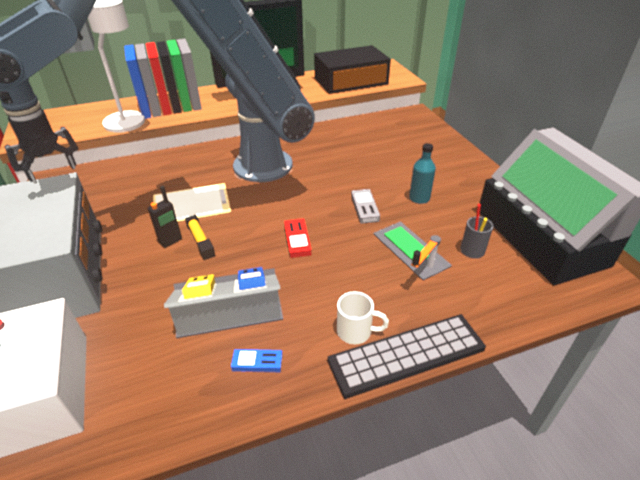

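View pics/top0.png

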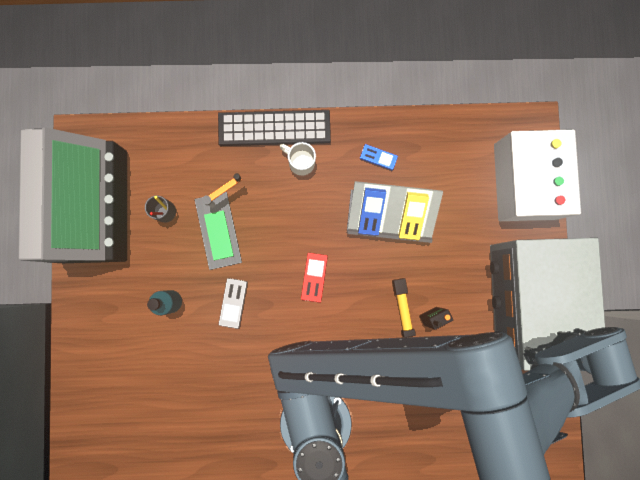

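Scene view: red cassette at (298,238), stand at (412,248), rack at (226,300), with blue (252,279) on the mug side and yellow (199,286). The blue one on the desk at (257,360) is the smaller look-alike. Top view: blue (373,212), yellow (415,215), red (314,277), green pad (218,236), knob (237,178).

Run:
```python
import cv2
a=cv2.imread('pics/top0.png')[165:305,190:450];cv2.imwrite('pics/topc.png',cv2.resize(a,None,fx=3,fy=3,interpolation=cv2.INTER_CUBIC))
a=cv2.imread('pics/scene0.png')[180:340,160:460];cv2.imwrite('pics/scenec.png',cv2.resize(a,None,fx=2.6,fy=2.6,interpolation=cv2.INTER_CUBIC))
```

```text
(no output)
```

View pics/topc.png

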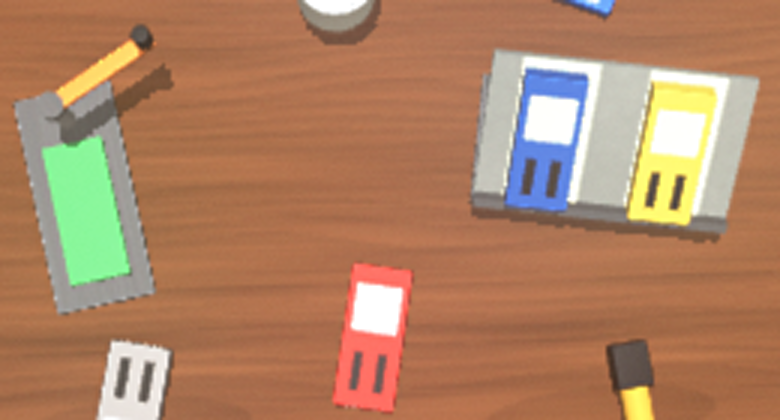

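View pics/scenec.png

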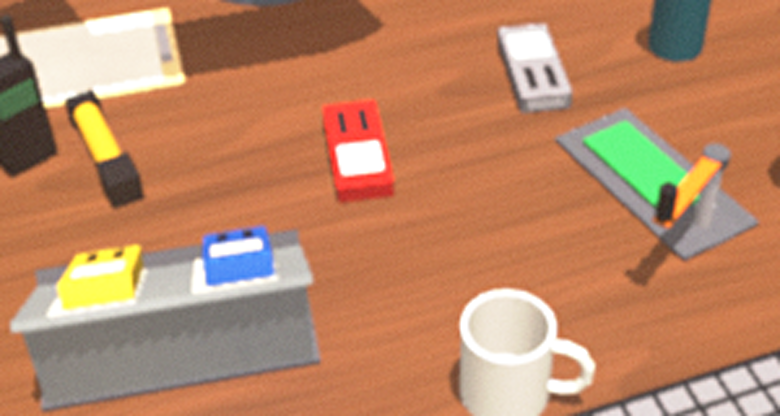

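Crops: the labels, pad corners and knob are readable in both views, for example the red label at top-crop (355,283)-(398,336) and the pad at (43,148),(103,136),(131,274),(72,287). I'll triangulate the matched points.

```bash
cat > h.py <<'E'
from station import manip, viewer
import numpy as np, cv2, json
from scipy.spatial.transform import Rotation as R
def ray(name,px,pose=None):
    c=viewer.calibration(name);f=240/np.tan(np.radians(c['fov_y']/2))
    d=np.array([(px[0]-c['cx'])/f,-(px[1]-c['cy'])/f,-1])
    T=c['T'] if 'T' in c else pose@c['tool_from_camera']
    return T[:3,3],T[:3,:3]@d/np.linalg.norm(d)
def tri(rays):
    A=sum(np.eye(3)-np.outer(d,d) for o,d in rays);b=sum((np.eye(3)-np.outer(d,d))@o for o,d in rays)
    p=np.linalg.solve(A,b);return p,max(np.linalg.norm(np.cross(p-o,d)) for o,d in rays)
def onz(r,z): o,d=r;return o+d*(z-o[2])/d[2]
def pose(s=None):
    s=s or manip.sense();T=np.eye(4);T[:3,:3]=R.from_quat(s['tool_rot']).as_matrix();T[:3,3]=s['tcp_pos'];return T
def shot(fn):
    T=pose();im=viewer.snapshot('wrist');cv2.imwrite(f'pics/{fn}.png',im);np.save(f'pics/{fn}.npy',T);return im,T
def proj(p,T):
    c=viewer.calibration('wrist');f=240/np.tan(np.radians(c['fov_y']/2))
    q=np.linalg.inv(T@c['tool_from_camera'])@np.append(p,1);return np.array([c['cx']+f*q[0]/-q[2],c['cy']+f*q[1]/q[2]])
def tool(yaw,tilt=0):
    """tool down, x axis at world heading yaw (y = x turned -90), then tool leaned: z -> heading by tilt"""
    return (R.from_euler('z',yaw)*R.from_euler('y',-tilt)*R.from_matrix(np.diag([1,-1,-1]))).as_matrix()
def legs(wps,T=None):
    """each wp (pos or None, R or None): prints rows to slide, and rows to turn in place"""
    T=pose() if T is None else T.copy()
    for p,Q in wps:
        if Q is not None:
            w=R.from_matrix(T[:3,:3].T@Q).as_rotvec();n=int(np.ceil(np.linalg.norm(w)/.12)) or 1
            print('turn',np.round(w,3),'n',n,'each',np.round(w/n,3));T[:3,:3]=Q
        if p is not None:
            v=T[:3,:3].T@(np.array(p)-T[:3,3])*100;n=int(np.ceil(np.linalg.norm(v)/4)) or 1
            print('slide',np.round(v,2),'n',n,'each',np.round(v/n,2));T[:3,3]=p
E
python3 - <<'E'
from h import *
t=lambda c:((c[0]+.5)/3-.5+190,(c[1]+.5)/3-.5+165)
s=lambda c:((c[0]+.5)/2.6-.5+160,(c[1]+.5)/2.6-.5+180)
M={'red':[((355,283),(386,171)),((404,288),(341,177)),((398,336),(335,147)),((350,331),(378,140))],
'yel':[((658,109),(121,273)),((704,115),(71,278)),((695,158),(79,262)),((650,152),(127,258))],
'blu':[((530,96),(262,251)),((578,99),(209,257)),((572,145),(213,245)),((524,142),(263,238))],
'pad':[((72,287),(627,122)),((131,274),(584,133))],'knob':[((142,33),(668,188))],'post':[((53,103),(714,152))]}
for k,v in M.items():
    for a,b in v:
        p,e=tri([ray('top',t(a)),ray('scene',s(b))]);print(k,p.round(4),round(e,4))
def top(cs,z): return np.array([onz(ray('top',t(c)),z)[:2] for c in cs])
for k,cs,z in [('pad',[(43,148),(103,136),(131,274),(72,287)],.012),('redtop',[(355,263),(413,270),(394,412),(334,403)],.024),('plate',[(14,103),(110,82),(154,293),(62,313)],.006),('rackface top edge/low',[(497,50),(758,78)],.121)]:
    P=top(cs,z);print(k,P.round(4).tolist(),'c',P.mean(0).round(4))
    if len(P)==4:
        d=P[0]+P[1]-P[2]-P[3];print('yaw',np.arctan2(d[1],d[0]),'L',np.linalg.norm(d)/2)
E
```

```text
red [0.4802 0.0075 0.021 ] 0.0016
red [ 0.4739 -0.0407  0.0223] 0.0015
red [ 0.4268 -0.0331  0.0239] 0.0014
red [0.433  0.0141 0.0247] 0.0013
yel [ 0.631  -0.28    0.1209] 0.002
yel [ 0.6239 -0.3216  0.1232] 0.0014
yel [ 0.5861 -0.3148  0.1033] 0.0003
yel [ 0.5933 -0.2736  0.1004] 0.0007
blu [ 0.6467 -0.1603  0.12  ] 0.0015
blu [ 0.6419 -0.2052  0.1241] 0.0021
blu [ 0.6025 -0.199   0.099 ] 0.0006
blu [ 0.607  -0.1539  0.0963] 0.0006
pad [0.4852 0.2909 0.0099] 0.0002
pad [0.4961 0.2308 0.02  ] 0.0004
knob [0.7134 0.2003 0.1356] 0.0006
post [0.6548 0.2887 0.1041] 0.0015
pad [[0.6251, 0.3173], [0.6355, 0.2571], [0.4963, 0.2315], [0.4851, 0.2903]] c [0.5605 0.2741]
yaw 0.18636500140503756 L 0.1420510013127851
redtop [[0.5003, 0.0084], [0.4917, -0.0487], [0.3529, -0.0255], [0.3634, 0.033]] c [ 0.4271 -0.0082]
yaw -0.17150497767024164 L 0.1398909463867964
plate [[0.6724, 0.3471], [0.691, 0.2501], [0.477, 0.2097], [0.4597, 0.3017]] c [0.575  0.2771]
yaw 0.19839827860503212 L 0.21762700485667502
rackface top edge/low [[0.6912, -0.1295], [0.6579, -0.373]] c [ 0.6745 -0.2512]
```

Run:
```python
from h import *
psi=-.145
legs([((.245,-.574,.33),None),((.51,-.223,.33),None),(None,tool(psi+np.pi,-np.radians(35))),((.51,-.223,.22),None)])
```

```text
slide [ 0.03 -0.04 -9.96] n 3 each [ 0.01 -0.01 -3.32]
slide [ 38.14 -21.9    0.06] n 11 each [ 3.47 -1.99  0.01]
turn [-0.785 -0.223 -2.49 ] n 22 each [-0.036 -0.01  -0.113]
slide [6.31 0.   9.01] n 3 each [2.1 0.  3. ]
```

```bash
Z='0'; python3 -m creep '[{"slide":[0,0,-3.3],"angular":[0,0,0],"claw":1},{"slide":[0,0,-3.3],"angular":[0,0,0],"claw":1},{"slide":[0,0,-3.3],"angular":[0,0,0],"claw":1},{"slide":[3.2,-1.8,0],"angular":[0,0,0],"claw":1},{"slide":[3.2,-1.8,0],"angular":[0,0,0],"claw":1},{"slide":[3.2,-1.8,0],"angular":[0,0,0],"claw":1},{"slide":[3.2,-1.8,0],"angular":[0,0,0],"claw":1},{"slide":[3.2,-1.8,0],"angular":[0,0,0],"claw":1},{"slide":[3.2,-1.8,0],"angular":[0,0,0],"claw":1},{"slide":[3.2,-1.8,0],"angular":[0,0,0],"claw":1}]' 60
python3 -m creep '[{"slide":[3.1,-1.8,0],"angular":[0,0,0],"claw":1},{"slide":[3.1,-1.8,0],"angular":[0,0,0],"claw":1},{"slide":[3.1,-1.8,0],"angular":[0,0,0],"claw":1},{"slide":[3.1,-1.8,0],"angular":[0,0,0],"claw":1},{"slide":[3.1,-1.8,0],"angular":[0,0,0],"claw":1},{"slide":[0,0,0],"angular":[0,0,0],"claw":1}]'
python3 - <<'E'
from h import *
psi=-.145
print(manip.sense()['q'])
legs([((.51,-.223,.33),None),(None,tool(psi+np.pi,-np.radians(35))),((.51,-.223,.22),None)])
E
```

```text
t: 0.93
tcp_pos: [0.4023, -0.3694, 0.33]
tool_rot: [0.98, 0.2, -0.0, -0.0]
force: [0.2, -1.2, 0.3]
finger_gap: 1.0
gripper_force: 0.0
t: 1.43
tcp_pos: [0.5116, -0.2222, 0.3299]
tool_rot: [0.979, 0.203, 0.001, -0.002]
force: [-0.4, -1.1, 0.1]
finger_gap: 0.997
gripper_force: 0.0
[-0.61194863  0.33414504  1.47415616  0.003652    1.33427058  0.54893136]
slide [-0.18  0.01 -0.01] n 1 each [-0.18  0.01 -0.01]
turn [-0.781 -0.227 -2.485] n 22 each [-0.036 -0.01  -0.113]
slide [6.31 0.   9.01] n 3 each [2.1 0.  3. ]
```

```bash
python3 -m creep '[{"slide":[0,0,0],"angular":[-0.036,-0.01,-0.113],"claw":1},{"slide":[0,0,0],"angular":[-0.036,-0.01,-0.113],"claw":1},{"slide":[0,0,0],"angular":[-0.036,-0.01,-0.113],"claw":1},{"slide":[0,0,0],"angular":[-0.036,-0.01,-0.113],"claw":1},{"slide":[0,0,0],"angular":[-0.036,-0.01,-0.113],"claw":1},{"slide":[0,0,0],"angular":[-0.036,-0.01,-0.113],"claw":1},{"slide":[0,0,0],"angular":[-0.036,-0.01,-0.113],"claw":1},{"slide":[0,0,0],"angular":[-0.036,-0.01,-0.113],"claw":1},{"slide":[0,0,0],"angular":[-0.036,-0.01,-0.113],"claw":1},{"slide":[0,0,0],"angular":[-0.036,-0.01,-0.113],"claw":1}]' >/dev/null
python3 -m creep '[{"slide":[0,0,0],"angular":[-0.036,-0.01,-0.113],"claw":1},{"slide":[0,0,0],"angular":[-0.036,-0.01,-0.113],"claw":1},{"slide":[0,0,0],"angular":[-0.036,-0.01,-0.113],"claw":1},{"slide":[0,0,0],"angular":[-0.036,-0.01,-0.113],"claw":1},{"slide":[0,0,0],"angular":[-0.036,-0.01,-0.113],"claw":1},{"slide":[0,0,0],"angular":[-0.036,-0.01,-0.113],"claw":1},{"slide":[0,0,0],"angular":[-0.036,-0.01,-0.113],"claw":1},{"slide":[0,0,0],"angular":[-0.036,-0.01,-0.113],"claw":1},{"slide":[0,0,0],"angular":[-0.036,-0.01,-0.113],"claw":1},{"slide":[0,0,0],"angular":[-0.036,-0.01,-0.113],"claw":1}]'
python3 -m creep '[{"slide":[0,0,0],"angular":[-0.036,-0.01,-0.113],"claw":1},{"slide":[0,0,0],"angular":[-0.036,-0.01,-0.113],"claw":1},{"slide":[2.1,0,3],"angular":[0,0,0],"claw":1},{"slide":[2.1,0,3],"angular":[0,0,0],"claw":1},{"slide":[2.1,0,3],"angular":[0,0,0],"claw":1},{"slide":[0,0,0],"angular":[0,0,0],"claw":1},{"slide":[0,0,0],"angular":[0,0,0],"claw":1}]'
python3 - <<'E'
from h import *
print(manip.sense()['q'])
im,T=shot('w1')
legs([((.51,-.223,.22),tool(-.145+np.pi,-np.radians(35)))],T)
E
```

```text
t: 3.1
tcp_pos: [0.5083, -0.2273, 0.3296]
tool_rot: [0.218, 0.933, -0.019, 0.286]
force: [-0.1, 0.6, -0.4]
finger_gap: 1.0
gripper_force: 0.0
t: 3.68
tcp_pos: [0.5133, -0.2223, 0.2263]
tool_rot: [0.114, 0.95, -0.02, 0.289]
force: [0.8, -0.2, 0.1]
finger_gap: 1.0
gripper_force: 0.0
[-0.77992982  0.32689411  2.03073578  0.87022493  0.41729649 -2.85485048]
turn [-0.025 -0.022 -0.087] n 1 each [-0.025 -0.022 -0.087]
slide [ 0.62 -0.12  0.34] n 1 each [ 0.62 -0.12  0.34]
```

View pics/w1.png

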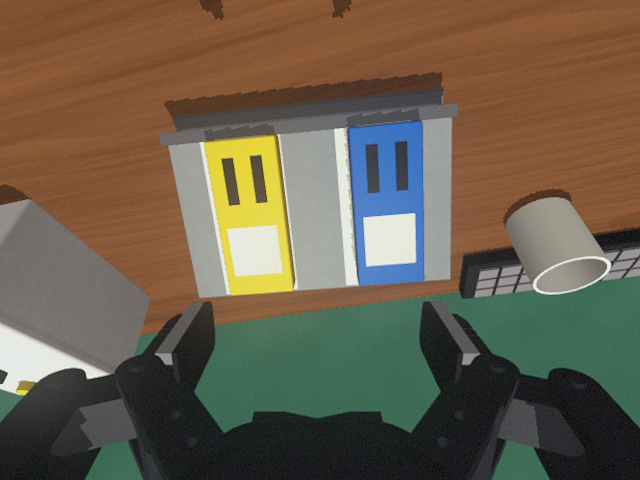

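Wrist view: yellow occupies (205,141)-(295,291) and blue (349,125)-(424,284), low ends at the lip (top of picture), labels at the upper ends. Joint 6 is right at its end stop, so I'll use the opposite wrist turn.

Run:
```python
from h import *
T=np.load('pics/w1.npy')
t=lambda c:((c[0]+.5)/3-.5+190,(c[1]+.5)/3-.5+165)
s=lambda c:((c[0]+.5)/2.6-.5+160,(c[1]+.5)/2.6-.5+180)
M={'blu':[((530,96),(262,251),(417,264)),((578,99),(209,257),(365,267)),((572,145),(213,245),(363,217)),((524,142),(263,238),(415,213))],
'yel':[((658,109),(121,273),(284,272)),((704,115),(71,278),(233,277)),((695,158),(79,262),(227,230)),((650,152),(127,258),(279,226))]}
F={'blu':[(424,284),(358,287),(349,125),(422,122)],'yel':[(295,291),(232,296),(205,141),(277,136)]}
L={}
for k,v in M.items():
    P=[]
    for a,b,c in v:
        p,e=tri([ray('top',t(a)),ray('scene',s(b)),ray('wrist',c,T)]);P.append(p);print(k,p.round(4),round(e,4))
    L[k]=np.mean(P,0)
mid=(L['blu']+L['yel'])/2
for psi in(-.16,-.145,-.13):
  u=np.array([np.cos(psi)*np.cos(.6109),np.sin(psi)*np.cos(.6109),np.sin(.6109)]);v=np.array([-np.sin(psi),np.cos(psi),0]);n=np.cross(u,v)
  for k,cs in F.items():
    P=[]
    for c in cs+[m[2] for m in M[k]]:
        o,d=ray('wrist',c,T);P.append(o+d*((mid-o)@n)/(d@n)-mid)
    P=np.array(P);print(psi,k,'along',(P@u*1e3).round(1),'across',(P@v*1e3).round(1))
print('mid',mid,'heights',L['blu']@n-L['yel']@n)
```

```text
blu [ 0.6482 -0.1604  0.1237] 0.0026
blu [ 0.642  -0.2055  0.1244] 0.0025
blu [ 0.6028 -0.1993  0.0996] 0.0009
blu [ 0.6084 -0.1548  0.0989] 0.0022
yel [ 0.6317 -0.2796  0.1225] 0.0024
yel [ 0.624  -0.3225  0.1247] 0.0026
yel [ 0.5857 -0.3154  0.1029] 0.0011
yel [ 0.5937 -0.2731  0.1009] 0.0011
-0.16 blu along [ 42.7  41.7 -99.4 -97.3  23.   22.7 -23.2 -23.6] across [88.6 29.  27.9 85.9 82.3 36.1 36.1 80.5]
-0.16 yel along [ 41.7  42.8 -95.9 -95.4  22.5  24.1 -20.1 -20.4] across [-28.7 -87.3 -89.7 -30.6 -36.9 -83.7 -82.7 -36.9]
-0.145 blu along [ 43.5  41.9 -99.1 -96.2  23.7  23.  -22.9 -22.8] across [87.9 28.5 29.1 86.9 81.8 35.8 36.4 80.6]
-0.145 yel along [ 41.5  42.1 -97.  -95.7  22.1  23.4 -20.9 -20.8] across [-29.2 -88.  -88.8 -29.5 -37.2 -84.2 -82.6 -36.7]
-0.13 blu along [ 44.2  42.1 -98.7 -95.2  24.5  23.3 -22.5 -21.9] across [87.2 28.  30.3 87.9 81.4 35.5 36.6 80.7]
-0.13 yel along [ 41.2  41.3 -98.1 -96.1  21.8  22.6 -21.8 -21.2] across [-29.7 -88.8 -87.8 -28.3 -37.5 -84.7 -82.6 -36.5]
mid [ 0.61706592 -0.23882712  0.11221324] heights -0.0016115671082634897
```

```bash
python3 -m creep '[{"slide":[0,0,0],"angular":[0,0,0.122],"claw":1},{"slide":[0,0,0],"angular":[0,0,0.122],"claw":1},{"slide":[0,0,0],"angular":[0,0,0.122],"claw":1},{"slide":[0,0,0],"angular":[0,0,0.122],"claw":1},{"slide":[0,0,0],"angular":[0,0,0.122],"claw":1},{"slide":[0,0,0],"angular":[0,0,0.122],"claw":1},{"slide":[0,0,0],"angular":[0,0,0.122],"claw":1},{"slide":[0,0,0],"angular":[0,0,0.122],"claw":1},{"slide":[0,0,0],"angular":[0,0,0.122],"claw":1},{"slide":[0,0,0],"angular":[0,0,0.122],"claw":1}]' >/dev/null
python3 -m creep '[{"slide":[0,0,0],"angular":[0,0,0.122],"claw":1},{"slide":[0,0,0],"angular":[0,0,0.122],"claw":1},{"slide":[0,0,0],"angular":[0,0,0.122],"claw":1},{"slide":[0,0,0],"angular":[0,0,0.122],"claw":1},{"slide":[0,0,0],"angular":[0,0,0.122],"claw":1},{"slide":[0,0,0],"angular":[0,0,0.122],"claw":1},{"slide":[0,0,0],"angular":[0,0,0.122],"claw":1},{"slide":[0,0,0],"angular":[0,0,0.122],"claw":1},{"slide":[0,0,0],"angular":[0,0,0.122],"claw":1},{"slide":[0,0,0],"angular":[0,0,0.122],"claw":1}]' >/dev/null
python3 -m creep '[{"slide":[0,0,0],"angular":[0,0,0.122],"claw":1},{"slide":[0,0,0],"angular":[0,0,0.122],"claw":1},{"slide":[0,0,0],"angular":[0,0,0.122],"claw":1},{"slide":[0,0,0],"angular":[0,0,0.122],"claw":1},{"slide":[0,0,0],"angular":[0,0,0],"claw":1}]'
cat >> h.py <<'E'
psi=-.145
def rackp(al,ac,h):
    u=np.array([np.cos(psi)*np.cos(.6109),np.sin(psi)*np.cos(.6109),np.sin(.6109)]);v=np.array([-np.sin(psi),np.cos(psi),0])
    return np.array([.6171,-.2388,.1122])+u*al+v*ac+np.cross(u,v)*(h-.024)   # h above bay face
RR=tool(psi,np.radians(35))
BL=(-.0275,.0582);YE=(-.0275,-.0588)
E
python3 - <<'E'
from h import *
print(manip.sense()['q'])
legs([(None,RR),(rackp(*BL,.06),None),(rackp(*BL,-.003),None)])
E
```

```text
t: 5.82
tcp_pos: [0.5148, -0.2238, 0.2308]
tool_rot: [0.956, -0.013, 0.289, 0.053]
force: [0.2, 0.2, 0.7]
finger_gap: 1.0
gripper_force: 0.0
[-0.77996179  0.32036853  2.02780862  0.87064806  0.41693084  0.0754151 ]
turn [0.028 0.017 0.127] n 2 each [0.014 0.008 0.063]
slide [-1.08 -5.82 12.04] n 4 each [-0.27 -1.45  3.01]
slide [ 0.  -0.   6.3] n 2 each [ 0.   -0.    3.15]
```

```bash
python3 -m creep '[{"slide":[0,0,0],"angular":[0.014,0.008,0.063],"claw":1},{"slide":[0,0,0],"angular":[0.014,0.008,0.063],"claw":1},{"slide":[-0.27,-1.45,3],"angular":[0,0,0],"claw":1},{"slide":[-0.27,-1.45,3],"angular":[0,0,0],"claw":1},{"slide":[-0.27,-1.45,3],"angular":[0,0,0],"claw":1},{"slide":[-0.27,-1.45,3],"angular":[0,0,0],"claw":1},{"slide":[0,0,0],"angular":[0,0,0],"claw":1},{"slide":[0,0,0],"angular":[0,0,0],"claw":1}]'
python3 - <<'E'
from h import *
print(manip.sense()['q'])
legs([(None,RR),(rackp(*BL,.06),None),(rackp(*BL,-.003),None)])
E
```

```text
t: 6.48
tcp_pos: [0.5775, -0.177, 0.132]
tool_rot: [0.952, -0.067, 0.299, 0.02]
force: [0.5, 0.4, 0.2]
finger_gap: 1.003
gripper_force: 0.0
[-0.61619744  0.56953645  2.02553598  1.59563657  0.26706536 -0.42573376]
turn [-0.005  0.003  0.003] n 1 each [-0.005  0.003  0.003]
slide [ 0.06 -0.28  0.78] n 1 each [ 0.06 -0.28  0.78]
slide [ 0.  -0.   6.3] n 2 each [ 0.   -0.    3.15]
```

```bash
python3 -m creep '[{"slide":[0.06,-0.28,0.8],"angular":[0,0,0],"claw":1},{"slide":[0,0,1.5],"angular":[0,0,0],"claw":1},{"slide":[0,0,1.5],"angular":[0,0,0],"claw":1},{"slide":[0,0,1.0],"angular":[0,0,0],"claw":1},{"slide":[0,0,0],"angular":[0,0,0],"claw":1},{"slide":[0,0,0],"angular":[0,0,0],"claw":1}]'
python3 - <<'E'
from h import *
print(manip.sense()['q'])
legs([(None,RR),(rackp(*BL,-.003),None)])
E
```

```text
t: 6.98
tcp_pos: [0.6051, -0.1795, 0.0944]
tool_rot: [0.951, -0.068, 0.3, 0.021]
force: [-1.0, -0.1, -0.4]
finger_gap: 0.997
gripper_force: 0.0
[-0.58435558  0.6668204   1.97761079  1.8242852   0.25723311 -0.63038405]
turn [-0.003  0.001  0.001] n 1 each [-0.003  0.001  0.001]
slide [-0.05 -0.13  2.41] n 1 each [-0.05 -0.13  2.41]
```

```bash
python3 -m creep '[{"slide":[0,-0.1,0.8],"angular":[0,0,0],"claw":1},{"slide":[-0.05,0,0.8],"angular":[0,0,0],"claw":1},{"slide":[0,0,0.8],"angular":[0,0,0],"claw":1},{"slide":[0,0,0],"angular":[0,0,0],"claw":1},{"slide":[0,0,0],"angular":[0,0,0],"claw":-1},{"slide":[0,0,0],"angular":[0,0,0],"claw":-1},{"slide":[0,0,0],"angular":[0,0,0],"claw":-1},{"slide":[0,0,0],"angular":[0,0,0],"claw":-1},{"slide":[0,0,0],"angular":[0,0,0],"claw":-1}]' 50
python3 - <<'E'
from h import *
legs([(None,RR),(rackp(*BL,-.003),None)]);im,T=shot('w2')
E
```

```text
t: 7.73
tcp_pos: [0.6177, -0.1792, 0.0739]
tool_rot: [0.952, -0.069, 0.299, 0.02]
force: [-3.5, -0.5, 5.2]
finger_gap: 0.69
gripper_force: 55.2
turn [-0.004  0.002 -0.   ] n 1 each [-0.004  0.002 -0.   ]
slide [0.1  0.08 0.02] n 1 each [0.1  0.08 0.02]
```

View pics/w2.png

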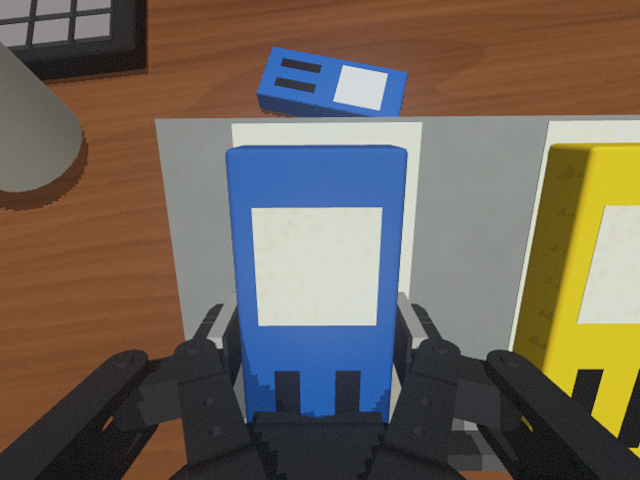

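The wrist view shows blue squarely between the fingers, with label corners at (252,208),(381,208),(377,325),(257,325) and the far top edge near row 148. From these I work out where the cassette sits in the grip.

```bash
cat >> h.py <<'E'
ST=np.array([.5605,.2741]);SY=.19
def standp(x,y,z):
    c,s=np.cos(SY),np.sin(SY);return np.array([ST[0]+c*x-s*y,ST[1]+s*x+c*y,z])
def intool(px,z=-.027):
    o,d=ray('wrist',px,np.eye(4));return (o+d*(z-o[2])/d[2])*1e3
E
python3 - <<'E'
from h import *
for p in [(252,208),(381,208),(377,325),(257,325),(229,150),(406,148)]: print(p,intool(p).round(1))
T=pose();up=T[:3,3]-T[:3,2]*.08
legs([(up,None),((.58,-.12,.26),tool(.0)),(standp(0,0,.26),tool(SY)),(standp(0,0,.10),None)])
E
```

```text
(252, 208) [ 51.1 -20.6 -27. ]
(381, 208) [ 51.1  22.4 -27. ]
(377, 325) [  6.8  23.3 -27. ]
(257, 325) [  6.9 -21.2 -27. ]
(229, 150) [ 69.9 -26.8 -27. ]
(406, 148) [ 70.5  29.2 -27. ]
slide [-0.  0. -8.] n 3 each [-0.    0.   -2.67]
turn [ 0.04  -0.608 -0.14 ] n 6 each [ 0.007 -0.101 -0.023]
slide [  0.76  -5.29 -12.05] n 4 each [ 0.19 -1.32 -3.01]
turn [ 0.    0.   -0.19] n 2 each [ 0.     0.    -0.095]
slide [  5.53 -39.07   0.  ] n 10 each [ 0.55 -3.91  0.  ]
slide [ 0.  0. 16.] n 4 each [0. 0. 4.]
```

```bash
python3 -m creep '[{"slide":[0,0,-1],"angular":[0,0,0],"claw":-1},{"slide":[0,0,-2.3],"angular":[0,0,0],"claw":-1},{"slide":[0,0,-2.3],"angular":[0,0,0],"claw":-1},{"slide":[0,0,-2.4],"angular":[0,0,0],"claw":-1},{"slide":[0,0,0],"angular":[0.007,-0.101,-0.023],"claw":-1},{"slide":[0,0,0],"angular":[0.007,-0.101,-0.023],"claw":-1},{"slide":[0,0,0],"angular":[0.007,-0.101,-0.023],"claw":-1},{"slide":[0,0,0],"angular":[0.007,-0.101,-0.023],"claw":-1},{"slide":[0,0,0],"angular":[0.007,-0.101,-0.023],"claw":-1},{"slide":[0,0,0],"angular":[0.007,-0.101,-0.023],"claw":-1}]'
python3 -m creep '[{"slide":[0.2,-1.3,-3],"angular":[0,0,0],"claw":-1},{"slide":[0.2,-1.3,-3],"angular":[0,0,0],"claw":-1},{"slide":[0.2,-1.3,-3],"angular":[0,0,0],"claw":-1},{"slide":[0.2,-1.3,-3],"angular":[0,0,0],"claw":-1},{"slide":[0,0,0],"angular":[0,0,-0.095],"claw":-1},{"slide":[0,0,0],"angular":[0,0,-0.095],"claw":-1},{"slide":[0,0,0],"angular":[0,0,0],"claw":-1}]'
python3 - <<'E'
from h import *
print(manip.sense()['q'])
legs([(None,tool(SY)),(standp(0,0,.26),None),(standp(0,0,.08),None)])
E
```

```text
t: 8.62
tcp_pos: [0.5802, -0.1555, 0.1384]
tool_rot: [0.983, -0.026, 0.183, -0.017]
force: [0.4, 2.3, -3.3]
finger_gap: 0.691
gripper_force: 55.9
t: 9.2
tcp_pos: [0.5472, -0.1067, 0.2562]
tool_rot: [0.98, 0.068, 0.187, 0.002]
force: [-0.8, -0.2, -3.0]
finger_gap: 0.687
gripper_force: 56.9
[-0.50051974  0.29060028  1.84259596  0.30454423  0.70898887  0.72865534]
turn [ 0.039 -0.374 -0.05 ] n 4 each [ 0.01  -0.093 -0.012]
slide [  8.5  -37.15  -0.38] n 10 each [ 0.85 -3.71 -0.04]
slide [ 0.  0. 18.] n 5 each [0.  0.  3.6]
```

```bash
python3 -m creep '[{"slide":[0,0,0],"angular":[0.01,-0.094,-0.012],"claw":-1},{"slide":[0,0,0],"angular":[0.01,-0.094,-0.012],"claw":-1},{"slide":[0,0,0],"angular":[0.01,-0.094,-0.012],"claw":-1},{"slide":[0,0,0],"angular":[0.01,-0.094,-0.012],"claw":-1},{"slide":[0.85,-3.7,0],"angular":[0,0,0],"claw":-1},{"slide":[0.85,-3.7,0],"angular":[0,0,0],"claw":-1},{"slide":[0.85,-3.7,0],"angular":[0,0,0],"claw":-1},{"slide":[0.85,-3.7,0],"angular":[0,0,0],"claw":-1},{"slide":[0.85,-3.7,0],"angular":[0,0,0],"claw":-1},{"slide":[0.85,-3.7,0],"angular":[0,0,0],"claw":-1}]'
python3 -m creep '[{"slide":[0.85,-3.7,0],"angular":[0,0,0],"claw":-1},{"slide":[0.85,-3.7,0],"angular":[0,0,0],"claw":-1},{"slide":[0.85,-3.7,0],"angular":[0,0,0],"claw":-1},{"slide":[0.6,-2.7,0],"angular":[0,0,0],"claw":-1},{"slide":[0,0,0],"angular":[0,0,0],"claw":-1},{"slide":[0,0,0],"angular":[0,0,0],"claw":-1}]'
python3 - <<'E'
from h import *
print(manip.sense()['q'])
legs([(None,tool(SY)),(standp(0,0,.26),None),(standp(0,0,.08),None)])
im,T=shot('w3')
E
```

```text
t: 10.03
tcp_pos: [0.5566, 0.1215, 0.2552]
tool_rot: [0.996, 0.091, -0.002, -0.001]
force: [0.2, 0.2, -3.5]
finger_gap: 0.691
gripper_force: 56.9
t: 10.53
tcp_pos: [0.562, 0.2627, 0.2551]
tool_rot: [0.996, 0.093, -0.002, -0.0]
force: [0.4, -1.1, -4.1]
finger_gap: 0.689
gripper_force: 56.9
[2.56856396e-01 4.97567381e-01 1.41601630e+00 1.06094630e-03
 1.23102619e+00 1.64045539e+00]
turn [-0.001  0.003 -0.003] n 1 each [-0.001  0.003 -0.003]
slide [ 0.07 -1.15 -0.49] n 1 each [ 0.07 -1.15 -0.49]
slide [ 0.  0. 18.] n 5 each [0.  0.  3.6]
```

View pics/w3.png

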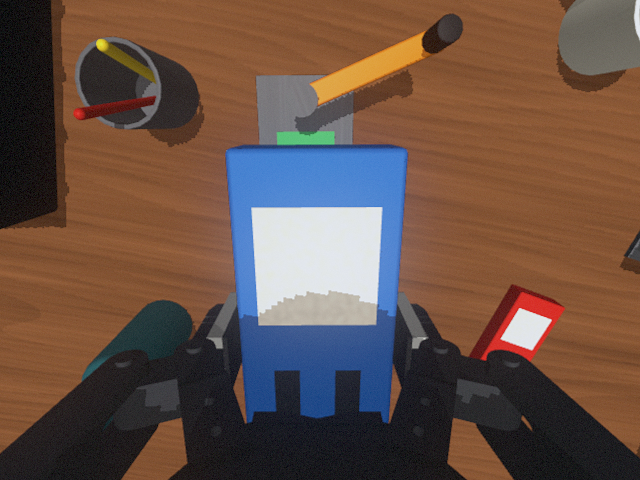

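Blue is held level. Pad far corners show at (277,131),(335,131), and the plate's far edge at (257,76)-(352,75).

Run:
```python
from h import *
T=np.load('pics/w3.npy')
def st(p):
    c,s=np.cos(SY),np.sin(SY);d=p[:2]-ST;return np.array([c*d[0]+s*d[1],-s*d[0]+c*d[1]])*1e3
for px,z in [((277,131),.012),((335,131),.012),((257,76),.006),((352,75),.006),((258,145),.006),((352.5,145),.006),((443,33),.135)]:
    p=onz(ray('wrist',px,T),z);print(px,p.round(4),'stand',st(p).round(1))
```

```text
(277, 131) [0.6249 0.3161 0.012 ] stand [71.2 29.1]
(335, 131) [0.6361 0.2567 0.012 ] stand [ 71.  -31.4]
(257, 76) [0.6738 0.3448 0.006 ] stand [124.6  48. ]
(352, 75) [0.6925 0.2503 0.006 ] stand [125.1 -48.3]
(258, 145) [0.6067 0.3346 0.006 ] stand [56.8 50.7]
(352.5, 145) [0.6255 0.2351 0.006 ] stand [ 56.5 -50.6]
(443, 33) [0.7103 0.2053 0.135 ] stand [134.1 -95.8]
```

```bash
sed -i 's/^ST=.*/ST=np.array([.5610,.2739])/' h.py; python3 -m creep '[{"slide":[0.1,-1.1,1],"angular":[0,0,0],"claw":-1},{"slide":[0,0,3],"angular":[0,0,0],"claw":-1},{"slide":[0,0,4],"angular":[0,0,0],"claw":-1},{"slide":[0,0,4],"angular":[0,0,0],"claw":-1},{"slide":[0,0,4],"angular":[0,0,0],"claw":-1},{"slide":[0,0,3],"angular":[0,0,0],"claw":-1},{"slide":[0,0,2],"angular":[0,0,0],"claw":-1},{"slide":[0,0,0],"angular":[0,0,0],"claw":-1},{"slide":[0,0,0],"angular":[0,0,0],"claw":-1},{"slide":[0,0,0],"angular":[0,0,0],"claw":-1}]'
python3 - <<'E'
from h import *
legs([(None,tool(SY)),(standp(0,0,.02),None)])
E
```

```text
t: 11.42
tcp_pos: [0.5632, 0.2727, 0.0475]
tool_rot: [0.996, 0.092, 0.001, -0.001]
force: [-0.5, 0.5, -3.3]
finger_gap: 0.69
gripper_force: 56.9Traceback (most recent call last):
  File "<stdin>", line 2, in <module>
NameError: name 'SY' is not defined. Did you mean: 'ST'?
```

```bash
sed -i 's/^ST=.*/ST=np.array([.5610,.2739]);SY=.19/' h.py
python3 - <<'E'
from h import *
legs([(None,tool(SY)),(standp(0,0,.017),None)])
E
```

```text
turn [-0.002 -0.002 -0.006] n 1 each [-0.002 -0.002 -0.006]
slide [-0.19 -0.16  3.05] n 1 each [-0.19 -0.16  3.05]
```

```bash
python3 -m creep '[{"slide":[-0.19,-0.16,1.5],"angular":[-0.002,-0.002,-0.006],"claw":-1},{"slide":[0,0,1.2],"angular":[0,0,0],"claw":-1},{"slide":[0,0,0.4],"angular":[0,0,0],"claw":-1},{"slide":[0,0,0],"angular":[0,0,0],"claw":-1},{"slide":[0,0,0],"angular":[0,0,0],"claw":-1}]'
python3 - <<'E'
from h import *
legs([(None,tool(SY)),(standp(0,0,.009),None)])
E
```

```text
t: 11.83
tcp_pos: [0.5601, 0.2742, 0.016]
tool_rot: [0.995, 0.096, -0.001, 0.0]
force: [-0.4, 0.1, -3.5]
finger_gap: 0.688
gripper_force: 56.9
turn [0.    0.002 0.002] n 1 each [0.    0.002 0.002]
slide [0.08 0.04 0.7 ] n 1 each [0.08 0.04 0.7 ]
```

```bash
python3 -m creep '[{"slide":[0.08,0.04,0.2],"angular":[0,0,0],"claw":-1},{"slide":[0,0,0.15],"angular":[0,0,0],"claw":-1},{"slide":[0,0,0.1],"angular":[0,0,0],"claw":-1},{"slide":[0,0,0],"angular":[0,0,0],"claw":-1}]'
python3 -m creep '[{"slide":[0,0,0.1],"angular":[0,0,0],"claw":-1},{"slide":[0,0,0],"angular":[0,0,0],"claw":-1},{"slide":[0,0,0],"angular":[0,0,0],"claw":-1}]'
python3 -m creep '[{"slide":[0,0,0.1],"angular":[0,0,0],"claw":-1},{"slide":[0,0,0],"angular":[0,0,0],"claw":-1},{"slide":[0,0,0],"angular":[0,0,0],"claw":-1}]'
```

```text
t: 12.17
tcp_pos: [0.5606, 0.2738, 0.011]
tool_rot: [0.995, 0.096, -0.001, 0.0]
force: [-0.7, 0.5, -2.4]
finger_gap: 0.69
gripper_force: 56.9
t: 12.42
tcp_pos: [0.5607, 0.2739, 0.0107]
tool_rot: [0.995, 0.096, -0.001, 0.0]
force: [-1.5, -0.2, 3.4]
finger_gap: 0.691
gripper_force: 57.7
t: 12.67
tcp_pos: [0.5607, 0.2739, 0.0107]
tool_rot: [0.995, 0.096, -0.001, 0.0]
force: [-3.3, -0.7, 9.7]
finger_gap: 0.691
gripper_force: 58.5
```

```bash
python3 -m creep '[{"slide":[0,0,-0.15],"angular":[0,0,0],"claw":-1},{"slide":[0,0,0],"angular":[0,0,0],"claw":1},{"slide":[0,0,0],"angular":[0,0,0],"claw":1},{"slide":[0,0,0],"angular":[0,0,0],"claw":1},{"slide":[0,0,0],"angular":[0,0,0],"claw":1},{"slide":[0,0,-1],"angular":[0,0,0],"claw":1},{"slide":[0,0,-3],"angular":[0,0,0],"claw":1},{"slide":[0,0,-4],"angular":[0,0,0],"claw":1},{"slide":[0,0,-4],"angular":[0,0,0],"claw":1},{"slide":[0,0,-4],"angular":[0,0,0],"claw":1}]'
python3 -m creep '[{"slide":[0,0,-4],"angular":[0,0,0],"claw":1},{"slide":[0,0,-3],"angular":[0,0,0],"claw":1},{"slide":[0,0,0],"angular":[0,0,0],"claw":1},{"slide":[0,0,0],"angular":[0,0,0],"claw":1}]'
python3 - <<'E'
from h import *
shot('w4')
legs([((.56,-.12,.26),None),(rackp(*YE,.13),None),(None,RR),(rackp(*YE,.06),None)])
print(rackp(*YE,.13))
E
```

```text
t: 13.5
tcp_pos: [0.5606, 0.2739, 0.1725]
tool_rot: [0.995, 0.096, -0.002, 0.0]
force: [0.5, 0.8, -0.6]
finger_gap: 0.997
gripper_force: 0.0
t: 13.83
tcp_pos: [0.5624, 0.2745, 0.2439]
tool_rot: [0.995, 0.096, 0.002, -0.0]
force: [-0.5, -0.3, -1.2]
finger_gap: 1.002
gripper_force: 0.0
slide [-7.62 38.66 -1.83] n 10 each [-0.76  3.87 -0.18]
slide [-6.46 15.54  7.69] n 5 each [-1.29  3.11  1.54]
turn [-0.103  0.606  0.327] n 6 each [-0.017  0.101  0.054]
slide [0. 0. 7.] n 2 each [0.  0.  3.5]
[ 0.52615005 -0.28494265  0.18325387]
```

View pics/w4.png

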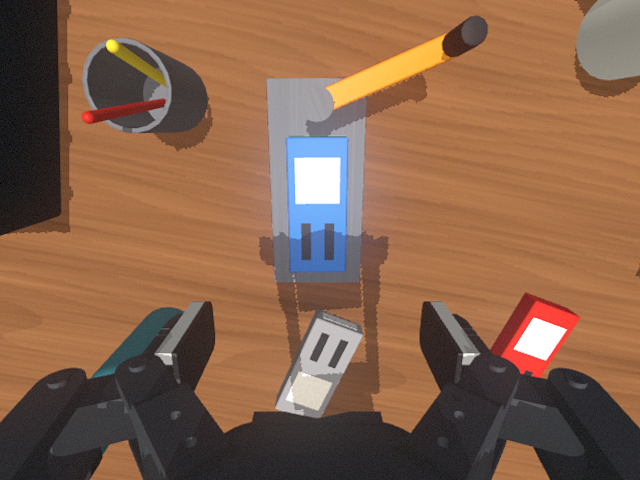

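Blue covers the pad and sits square on the plate, with even margins (blue 287–348, plate 267–366). Now for yellow.

```bash
python3 -m creep '[{"slide":[-0.77,3.87,0],"angular":[0,0,0],"claw":1},{"slide":[-0.77,3.87,0],"angular":[0,0,0],"claw":1},{"slide":[-0.77,3.87,0],"angular":[0,0,0],"claw":1},{"slide":[-0.77,3.87,0],"angular":[0,0,0],"claw":1},{"slide":[-0.77,3.87,0],"angular":[0,0,0],"claw":1},{"slide":[-0.77,3.87,0],"angular":[0,0,0],"claw":1},{"slide":[-0.77,3.87,0],"angular":[0,0,0],"claw":1},{"slide":[-0.77,3.87,0],"angular":[0,0,0],"claw":1},{"slide":[-0.77,3.87,0],"angular":[0,0,0],"claw":1},{"slide":[-0.77,3.87,0],"angular":[0,0,0],"claw":1}]' >/dev/null
python3 -m creep '[{"slide":[-1.3,3.1,0.2],"angular":[0,0,0.06],"claw":1},{"slide":[-1.3,3.1,0.2],"angular":[0,0,0.06],"claw":1},{"slide":[-1.3,3.1,0.2],"angular":[0,0,0.06],"claw":1},{"slide":[-1.3,3.1,0.2],"angular":[0,0,0.06],"claw":1},{"slide":[-1.3,3.1,0.2],"angular":[0,0,0.06],"claw":1},{"slide":[0,0,0],"angular":[0,0.1,0],"claw":1},{"slide":[0,0,0],"angular":[0,0.1,0],"claw":1},{"slide":[0,0,0],"angular":[0,0.1,0],"claw":1},{"slide":[0,0,0],"angular":[0,0.1,0],"claw":1},{"slide":[0,0,0],"angular":[0,0,0],"claw":1}]'
python3 - <<'E'
from h import *
print(manip.sense()['q'])
legs([(None,RR),(rackp(*YE,.06),None),(rackp(*YE,.024),None)])
E
```

```text
t: 15.55
tcp_pos: [0.5008, -0.2759, 0.227]
tool_rot: [0.979, -0.055, 0.194, 0.007]
force: [-0.6, 0.1, -0.1]
finger_gap: 1.0
gripper_force: 0.0
[-0.83754398  0.36115049  1.83954217  0.41675494  0.69032643  0.55531467]
turn [-0.023  0.221  0.027] n 2 each [-0.011  0.11   0.013]
slide [-0.35  0.53 12.09] n 4 each [-0.09  0.13  3.02]
slide [ 0.  -0.   3.6] n 1 each [ 0.  -0.   3.6]
```

```bash
python3 -m creep '[{"slide":[0,0,0],"angular":[-0.008,0.074,0.009],"claw":1},{"slide":[0,0,0],"angular":[-0.008,0.074,0.009],"claw":1},{"slide":[0,0,0],"angular":[-0.008,0.074,0.009],"claw":1},{"slide":[-0.09,0.13,3],"angular":[0,0,0],"claw":1},{"slide":[-0.09,0.13,3],"angular":[0,0,0],"claw":1},{"slide":[-0.09,0.13,3],"angular":[0,0,0],"claw":1},{"slide":[-0.09,0.13,3],"angular":[0,0,0],"claw":1},{"slide":[0,0,0],"angular":[0,0,0],"claw":1},{"slide":[0,0,0],"angular":[0,0,0],"claw":1}]'
python3 - <<'E'
from h import *
print(manip.sense()['q'])
legs([(None,RR),(rackp(*YE,.06),None),(rackp(*YE,.024),None)])
E
```

```text
t: 16.3
tcp_pos: [0.5711, -0.2924, 0.1279]
tool_rot: [0.952, -0.065, 0.297, 0.022]
force: [-0.1, 0.9, 0.2]
finger_gap: 0.997
gripper_force: 0.0
[-0.81778535  0.60881134  1.90996857  1.24896513  0.38491499 -0.24289851]
turn [-0.002  0.005  0.008] n 1 each [-0.002  0.005  0.008]
slide [-0.55 -0.09 -0.14] n 1 each [-0.55 -0.09 -0.14]
slide [ 0.  -0.   3.6] n 1 each [ 0.  -0.   3.6]
```

```bash
python3 -m creep '[{"slide":[-0.55,-0.09,0.4],"angular":[-0.002,0.005,0.008],"claw":1},{"slide":[0,0,1.5],"angular":[0,0,0],"claw":1},{"slide":[0,0,1.5],"angular":[0,0,0],"claw":1},{"slide":[0,0,0],"angular":[0,0,0],"claw":1},{"slide":[0,0,0],"angular":[0,0,0],"claw":1}]'
python3 - <<'E'
from h import *
legs([(None,RR),(rackp(*YE,-.002),None)])
E
```

```text
t: 16.72
tcp_pos: [0.5857, -0.295, 0.1006]
tool_rot: [0.951, -0.069, 0.302, 0.024]
force: [-0.6, -0.0, -0.3]
finger_gap: 1.002
gripper_force: 0.0
turn [ 0.004 -0.004  0.001] n 1 each [ 0.004 -0.004  0.001]
slide [-0.2  -0.14  2.97] n 1 each [-0.2  -0.14  2.97]
```

```bash
python3 -m creep '[{"slide":[-0.2,-0.1,0.8],"angular":[0.004,-0.004,0],"claw":1},{"slide":[0,0,0.8],"angular":[0,0,0],"claw":1},{"slide":[0,0,0.8],"angular":[0,0,0],"claw":1},{"slide":[0,0,0.5],"angular":[0,0,0],"claw":1},{"slide":[0,0,0],"angular":[0,0,0],"claw":1},{"slide":[0,0,0],"angular":[0,0,0],"claw":-1},{"slide":[0,0,0],"angular":[0,0,0],"claw":-1},{"slide":[0,0,0],"angular":[0,0,0],"claw":-1},{"slide":[0,0,0],"angular":[0,0,0],"claw":-1},{"slide":[0,0,0],"angular":[0,0,0],"claw":-1}]' 50
cat >> h.py <<'E'
def label(im):
    """corners of the white label of the held cassette (largest bright low-saturation blob in the middle)"""
    h=cv2.cvtColor(im,cv2.COLOR_BGR2HSV);m=((h[...,1]<60)&(h[...,2]>110)).astype(np.uint8)
    m[:,:240]=0;m[:,393:]=0;m[:185]=0;m[345:]=0
    n,l,st,_=cv2.connectedComponentsWithStats(m);k=1+np.argmax(st[1:,4]);c=cv2.findContours((l==k).astype(np.uint8),0,2)[0][0]
    return cv2.boxPoints(cv2.minAreaRect(c)).round(1).tolist(),st[k].tolist()
E
python3 - <<'E'
from h import *
im,T=shot('w5')
legs([(None,RR),(rackp(*YE,-.002),None)],T)
for f in('w2','w3','w5'): print(label(cv2.imread(f'pics/{f}.png')))
E
```

```text
t: 17.55
tcp_pos: [0.6002, -0.2967, 0.075]
tool_rot: [0.951, -0.069, 0.3, 0.023]
force: [-2.1, -0.7, 1.8]
finger_gap: 0.69
gripper_force: 55.4
turn [0.002 0.001 0.001] n 1 each [0.002 0.001 0.001]
slide [ 0.07 -0.09  0.03] n 1 each [ 0.07 -0.09  0.03]
([[251.0, 325.0], [251.0, 207.0], [381.0, 207.0], [381.0, 325.0]], [251, 207, 131, 119, 14731])
([[251.0, 207.0], [381.0, 207.0], [381.0, 325.0], [251.0, 325.0]], [251, 207, 131, 119, 14724])
([[252.0, 321.0], [252.0, 205.0], [380.0, 205.0], [380.0, 321.0]], [252, 205, 129, 117, 14233])
```

Run:
```python
from h import *
for r,z in(((207,325),-.0253),((205,321),-.0235),((205,321),-.0245)): print([intool((316,v),z)[0].round(1) for v in r])
T=pose();up=T[:3,3]-T[:3,2]*.08
legs([(up,None),(None,tool(0.)),(( .55,-.12,.26),None)])
```

```text
[np.float64(51.0), np.float64(5.8)]
[np.float64(51.3), np.float64(6.4)]
[np.float64(51.6), np.float64(7.0)]
slide [-0. -0. -8.] n 3 each [-0.   -0.   -2.67]
turn [ 0.046 -0.609 -0.14 ] n 6 each [ 0.008 -0.101 -0.023]
slide [ -0.49 -16.99 -11.95] n 6 each [-0.08 -2.83 -1.99]
```

```bash
python3 -m creep '[{"slide":[0,0,-1],"angular":[0,0,0],"claw":-1},{"slide":[0,0,-2.3],"angular":[0,0,0],"claw":-1},{"slide":[0,0,-2.3],"angular":[0,0,0],"claw":-1},{"slide":[0,0,-3],"angular":[0,0,0],"claw":-1},{"slide":[0,0,-1],"angular":[0.008,-0.08,-0.02],"claw":-1},{"slide":[0,0,-1],"angular":[0.008,-0.08,-0.02],"claw":-1},{"slide":[0,0,-1],"angular":[0.008,-0.08,-0.02],"claw":-1},{"slide":[0,0,-1],"angular":[0.008,-0.08,-0.02],"claw":-1},{"slide":[0,0,-1],"angular":[0.008,-0.08,-0.02],"claw":-1},{"slide":[0,0,-1],"angular":[0.008,-0.08,-0.02],"claw":-1}]'
python3 -m creep '[{"slide":[0,-2.8,-1],"angular":[0,-0.08,-0.02],"claw":-1},{"slide":[0,-2.8,-1],"angular":[0,-0.04,0],"claw":-1},{"slide":[0,-2.8,-1],"angular":[0,0,0],"claw":-1},{"slide":[0,-2.8,-1],"angular":[0,0,0],"claw":-1},{"slide":[0,-2.8,0],"angular":[0,0,0],"claw":-1},{"slide":[0,0,0],"angular":[0,0,0],"claw":-1}]'
python3 - <<'E'
from h import *
print(manip.sense()['q'])
legs([(None,tool(SY)),((.5602,.2738,.2),None),((.5602,.2738,.045),None)])
E
```

```text
t: 18.43
tcp_pos: [0.5328, -0.2822, 0.187]
tool_rot: [0.993, -0.017, 0.118, -0.002]
force: [0.8, 1.6, -3.6]
finger_gap: 0.689
gripper_force: 56.3
t: 18.93
tcp_pos: [0.5282, -0.1369, 0.2268]
tool_rot: [0.998, -0.005, 0.06, -0.004]
force: [0.0, 0.7, -3.7]
finger_gap: 0.688
gripper_force: 56.3
[-0.49369058  0.38525525  1.72022952  0.07874241  0.93564725  1.04270216]
turn [ 0.003 -0.12  -0.199] n 2 each [ 0.002 -0.06  -0.099]
slide [ 10.9  -39.72   2.68] n 11 each [ 0.99 -3.61  0.24]
slide [ 0.   0.  15.5] n 4 each [0.   0.   3.88]
```

```bash
python3 -m creep '[{"slide":[0,0,0],"angular":[0.001,-0.06,-0.1],"claw":-1},{"slide":[0,0,0],"angular":[0.001,-0.06,-0.1],"claw":-1},{"slide":[1,-3.6,0],"angular":[0,0,0],"claw":-1},{"slide":[1,-3.6,0],"angular":[0,0,0],"claw":-1},{"slide":[1,-3.6,0],"angular":[0,0,0],"claw":-1},{"slide":[1,-3.6,0],"angular":[0,0,0],"claw":-1},{"slide":[1,-3.6,0],"angular":[0,0,0],"claw":-1},{"slide":[1,-3.6,0],"angular":[0,0,0],"claw":-1},{"slide":[1,-3.6,0],"angular":[0,0,0],"claw":-1},{"slide":[1,-3.6,0],"angular":[0,0,0],"claw":-1}]'
python3 -m creep '[{"slide":[1,-3.6,0],"angular":[0,0,0],"claw":-1},{"slide":[1,-3.6,0],"angular":[0,0,0],"claw":-1},{"slide":[0.9,-3.6,1],"angular":[0,0,0],"claw":-1},{"slide":[0,0,3],"angular":[0,0,0],"claw":-1},{"slide":[0,0,3],"angular":[0,0,0],"claw":-1},{"slide":[0,0,0],"angular":[0,0,0],"claw":-1},{"slide":[0,0,0],"angular":[0,0,0],"claw":-1}]'
python3 - <<'E'
from h import *
legs([(None,tool(SY)),((.5602,.2738,.045),None)])
E
```

```text
t: 19.77
tcp_pos: [0.5546, 0.1565, 0.2245]
tool_rot: [0.996, 0.093, 0.001, 0.003]
force: [1.3, -0.9, -3.0]
finger_gap: 0.686
gripper_force: 56.5
t: 20.35
tcp_pos: [0.5621, 0.2654, 0.1523]
tool_rot: [0.996, 0.093, -0.002, 0.004]
force: [0.3, -0.3, -2.8]
finger_gap: 0.689
gripper_force: 56.4
turn [ 0.008  0.004 -0.003] n 1 each [ 0.008  0.004 -0.003]
slide [-0.02 -0.86 10.73] n 3 each [-0.01 -0.29  3.58]
```

```bash
python3 -m creep '[{"slide":[0,-0.86,3],"angular":[0.008,0.004,-0.003],"claw":-1},{"slide":[0,0,3],"angular":[0,0,0],"claw":-1},{"slide":[0,0,2.2],"angular":[0,0,0],"claw":-1},{"slide":[0,0,1.5],"angular":[0,0,0],"claw":-1},{"slide":[0,0,0.8],"angular":[0,0,0],"claw":-1},{"slide":[0,0,0],"angular":[0,0,0],"claw":-1},{"slide":[0,0,0],"angular":[0,0,0],"claw":-1}]'
python3 - <<'E'
from h import *
legs([(None,tool(SY)),((.5602,.2738,.040),None)])
E
```

```text
t: 20.93
tcp_pos: [0.5648, 0.2743, 0.0512]
tool_rot: [0.996, 0.094, 0.005, -0.001]
force: [-0.1, -0.0, -3.1]
finger_gap: 0.69
gripper_force: 56.4
turn [-0.001 -0.01  -0.001] n 1 each [-0.001 -0.01  -0.001]
slide [-0.46 -0.04  1.12] n 1 each [-0.46 -0.04  1.12]
```

```bash
python3 -m creep '[{"slide":[-0.46,-0.04,0.4],"angular":[-0.001,-0.01,-0.001],"claw":-1},{"slide":[0,0,0.4],"angular":[0,0,0],"claw":-1},{"slide":[0,0,0.2],"angular":[0,0,0],"claw":-1},{"slide":[0,0,0],"angular":[0,0,0],"claw":-1},{"slide":[0,0,0],"angular":[0,0,0],"claw":-1}]'
python3 - <<'E'
from h import *
legs([(None,tool(SY)),((.5602,.2738,.035),None)])
E
```

```text
t: 21.35
tcp_pos: [0.5589, 0.274, 0.0399]
tool_rot: [0.995, 0.095, -0.001, 0.0]
force: [-0.7, 0.2, -4.3]
finger_gap: 0.692
gripper_force: 56.5
turn [0.    0.002 0.001] n 1 each [0.    0.002 0.001]
slide [0.12 0.05 0.49] n 1 each [0.12 0.05 0.49]
```

```bash
python3 -m creep '[{"slide":[0.12,0.05,0.15],"angular":[0,0,0],"claw":-1},{"slide":[0,0,0.15],"angular":[0,0,0],"claw":-1},{"slide":[0,0,0],"angular":[0,0,0],"claw":-1},{"slide":[0,0,0],"angular":[0,0,0],"claw":-1}]'
python3 -m creep '[{"slide":[0,0,0.1],"angular":[0,0,0],"claw":-1},{"slide":[0,0,0],"angular":[0,0,0],"claw":-1},{"slide":[0,0,0],"angular":[0,0,0],"claw":-1}]'
python3 -c "
from h import *
legs([(None,tool(SY)),((.5602,.2738,.035),None)])"
```

```text
t: 21.68
tcp_pos: [0.5603, 0.2737, 0.0367]
tool_rot: [0.995, 0.095, -0.001, 0.0]
force: [-0.5, 0.6, -2.5]
finger_gap: 0.69
gripper_force: 56.5
t: 21.93
tcp_pos: [0.5602, 0.2737, 0.0365]
tool_rot: [0.995, 0.095, -0.001, 0.0]
force: [-1.4, -1.8, 3.8]
finger_gap: 0.693
gripper_force: 57.4
turn [0.    0.002 0.001] n 1 each [0.    0.002 0.001]
slide [-0.   -0.01  0.15] n 1 each [-0.   -0.01  0.15]
```

```bash
python3 -m creep '[{"slide":[0,0,-0.05],"angular":[0,0,0],"claw":-1},{"slide":[0,0,0],"angular":[0,0,0],"claw":1},{"slide":[0,0,0],"angular":[0,0,0],"claw":1},{"slide":[0,0,0],"angular":[0,0,0],"claw":1},{"slide":[0,0,0],"angular":[0,0,0],"claw":1},{"slide":[0,0,-1],"angular":[0,0,0],"claw":1},{"slide":[0,0,-3],"angular":[0,0,0],"claw":1},{"slide":[0,0,-4],"angular":[0,0,0],"claw":1},{"slide":[0,0,-4],"angular":[0,0,0],"claw":1},{"slide":[0,0,-4],"angular":[0,0,0],"claw":1}]'
python3 -m creep '[{"slide":[0,0,-4],"angular":[0,0,0],"claw":1},{"slide":[0,0,-1.5],"angular":[0,0,0],"claw":1},{"slide":[0,0,0],"angular":[0,0,0],"claw":1},{"slide":[0,0,0],"angular":[0,0,0],"claw":1},{"slide":[0,0,0],"angular":[0,0,0],"claw":1}]'
cat >> h.py <<'E'
def box(im,T,hr,z,roi):
    h=cv2.cvtColor(im,cv2.COLOR_BGR2HSV);m=((h[...,0]>=hr[0])&(h[...,0]<=hr[1])&(h[...,1]>110)&(h[...,2]>60)).astype(np.uint8)
    x0,x1,y0,y1=roi;k=np.zeros_like(m);k[y0:y1,x0:x1]=m[y0:y1,x0:x1]
    n,l,st,_=cv2.connectedComponentsWithStats(k);j=1+np.argmax(st[1:,4]);c=cv2.findContours((l==j).astype(np.uint8),0,2)[0][0]
    b=cv2.boxPoints(cv2.minAreaRect(c)) ;P=np.array([onz(ray('wrist',p,T),z)[:2] for p in b])
    mid=P.mean(0);e=[P[1]-P[0],P[2]-P[1]];L=[np.linalg.norm(v) for v in e];v=e[int(np.argmax(L))];a=np.arctan2(v[1],v[0])
    return b.round(1).tolist(),mid.round(4),round((a+np.pi/2)%np.pi-np.pi/2,3),np.round(L,4)
E
python3 - <<'E'
from h import *
im,T=shot('w6')
print(box(cv2.imread('pics/w4.png'),np.load('pics/w4.npy'),(100,130),.036,(270,370,120,290)))
print(box(im,T,(20,35),.060,(270,370,110,320)), T[:3,3])
im=cv2.imread('pics/w6.png')
h=cv2.cvtColor(im,cv2.COLOR_BGR2HSV);m=(h[...,0]>100)&(h[...,0]<130)&(h[...,1]>110);m=m[100:320,270:370];print('blue px',m.sum())
t=manip.sense()['tool_rot']
legs([((.45,-.0,.22),tool(-.17)),((.4271,-.0082,.16),None)])
E
```

```text
t: 22.77
tcp_pos: [0.5601, 0.2737, 0.1984]
tool_rot: [0.995, 0.095, -0.001, 0.0]
force: [0.5, -0.5, 0.1]
finger_gap: 1.002
gripper_force: 0.0
t: 23.18
tcp_pos: [0.5595, 0.2735, 0.2503]
tool_rot: [0.995, 0.095, -0.002, 0.0]
force: [-0.9, 0.7, -0.9]
finger_gap: 1.001
gripper_force: 0.0
([[286.0, 137.0], [347.0, 137.0], [347.0, 271.0], [286.0, 271.0]], array([0.5617, 0.2738]), np.float64(0.217), array([0.0582, 0.1378]))
([[284.0, 132.0], [349.0, 132.0], [349.0, 275.0], [284.0, 275.0]], array([0.5609, 0.2731]), np.float64(0.218), array([0.0585, 0.1399])) [0.55954114 0.27354349 0.25032588]
blue px 0
turn [0.002 0.006 0.361] n 4 each [0.    0.002 0.09 ]
slide [-6.15 28.8   2.96] n 8 each [-0.77  3.6   0.37]
slide [-2.12  1.2   6.  ] n 2 each [-1.06  0.6   3.  ]
```

```bash
python3 -m creep '[{"slide":[0,0,0],"angular":[0,0,0.09],"claw":1},{"slide":[0,0,0],"angular":[0,0,0.09],"claw":1},{"slide":[0,0,0],"angular":[0,0,0.09],"claw":1},{"slide":[0,0,0],"angular":[0,0,0.09],"claw":1},{"slide":[-0.8,3.6,0.2],"angular":[0,0,0],"claw":1},{"slide":[-0.8,3.6,0.2],"angular":[0,0,0],"claw":1},{"slide":[-0.8,3.6,0.2],"angular":[0,0,0],"claw":1},{"slide":[-0.8,3.6,0.2],"angular":[0,0,0],"claw":1},{"slide":[-0.8,3.6,0.2],"angular":[0,0,0],"claw":1},{"slide":[-0.8,3.6,0.2],"angular":[0,0,0],"claw":1}]'>/dev/null
python3 -m creep '[{"slide":[-1.5,3.6,1],"angular":[0,0,0],"claw":1},{"slide":[-1.5,3.6,1],"angular":[0,0,0],"claw":1},{"slide":[-0.8,1.2,0.2],"angular":[0,0,0],"claw":1},{"slide":[0,0,0],"angular":[0,0,0],"claw":1},{"slide":[0,0,0],"angular":[0,0,0],"claw":1},{"slide":[0,0,0],"angular":[0,0,0],"claw":1}]'
python3 - <<'E'
from h import *
im,T=shot('w7')
h=cv2.cvtColor(im,cv2.COLOR_BGR2HSV);h[...,0]=(h[...,0].astype(int)+90)%180
im2=cv2.cvtColor(h,cv2.COLOR_HSV2BGR)
b=box(im2,T,(82,98),.024,(200,440,60,400));print(b)
legs([(None,tool(b[2])),((*b[1],.06),None)],T)
E
```

```text
t: 24.57
tcp_pos: [0.4258, -0.0071, 0.2174]
tool_rot: [0.996, -0.084, -0.001, 0.0]
force: [0.3, -0.0, -0.7]
finger_gap: 1.0
gripper_force: 0.0
([[274.0, 131.0], [366.0, 131.0], [366.0, 274.0], [274.0, 274.0]], array([ 0.4275, -0.0115]), np.float64(-0.128), array([0.0836, 0.141 ]))
turn [ 0.001  0.003 -0.041] n 1 each [ 0.001  0.003 -0.041]
slide [ 0.22  0.41 15.74] n 4 each [0.06 0.1  3.93]
```

View pics/w7.png

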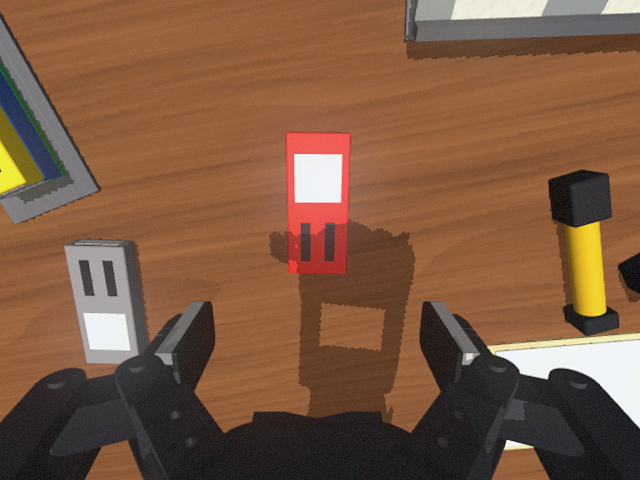

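Red's top face: (287,132),(350,132),(347,273),(290,273), already parallel to the tool; the mask box was widened by the shadow, so I use these corners.

Run:
```python
from h import *
T=np.load('pics/w7.npy')
P=np.array([onz(ray('wrist',p,T),.024)[:2] for p in [(287,132),(350,132),(347,273),(290,273)]])
d=P[0]+P[1]-P[2]-P[3];y=np.arctan2(d[1],d[0]);c=P.mean(0);print(c,y,np.linalg.norm(d)/2,np.linalg.norm(P[0]-P[1]))
legs([(None,tool(y)),((*c,.06),None),((*c,.001),None)],pose())
```

```text
[ 0.42784666 -0.01004712] -0.16821953013122382 0.13883729126791033 0.05728364362259623
turn [0.001 0.002 0.   ] n 1 each [0.001 0.002 0.   ]
slide [ 0.22  0.28 15.75] n 4 each [0.06 0.07 3.94]
slide [0.  0.  5.9] n 2 each [0.   0.   2.95]
```

```bash
python3 -m creep '[{"slide":[0.22,0.25,3.5],"angular":[0.001,0.002,0],"claw":1},{"slide":[0,0,4],"angular":[0,0,0],"claw":1},{"slide":[0,0,4],"angular":[0,0,0],"claw":1},{"slide":[0,0,3.5],"angular":[0,0,0],"claw":1},{"slide":[0,0,2],"angular":[0,0,0],"claw":1},{"slide":[0,0,1.5],"angular":[0,0,0],"claw":1},{"slide":[0,0,0],"angular":[0,0,0],"claw":1},{"slide":[0,0,0],"angular":[0,0,0],"claw":1}]'
python3 - <<'E'
from h import *
legs([(None,tool(-.168)),((.4278,-.0100,.001),None)],pose())
E
```

```text
t: 25.28
tcp_pos: [0.4273, -0.0095, 0.032]
tool_rot: [0.997, -0.084, -0.001, -0.0]
force: [0.4, 0.5, -0.1]
finger_gap: 1.003
gripper_force: 0.0
turn [-0.     0.002  0.001] n 1 each [-0.     0.002  0.001]
slide [0.06 0.04 3.1 ] n 1 each [0.06 0.04 3.1 ]
```

```bash
python3 -m creep '[{"slide":[0.06,0.04,1],"angular":[0,0.002,0],"claw":1},{"slide":[0,0,1],"angular":[0,0,0],"claw":1},{"slide":[0,0,1],"angular":[0,0,0],"claw":1},{"slide":[0,0,0],"angular":[0,0,0],"claw":1},{"slide":[0,0,0],"angular":[0,0,0],"claw":-1},{"slide":[0,0,0],"angular":[0,0,0],"claw":-1},{"slide":[0,0,0],"angular":[0,0,0],"claw":-1},{"slide":[0,0,0],"angular":[0,0,0],"claw":-1},{"slide":[0,0,0],"angular":[0,0,0],"claw":-1}]' 50
python3 - <<'E'
from h import *
im,T=shot('w8');print(label(im))
b=label(im)[1]
for z in(-.0253,-.0235,-.023):print([intool((316,v),z)[0].round(1) for v in(b[1],b[1]+b[3]-1)])
legs([((.4278,-.0100,.26),tool(SY)),((.5607,.2739,.2),None)])
E
```

```text
t: 26.03
tcp_pos: [0.4283, -0.0107, 0.0041]
tool_rot: [0.996, -0.084, 0.002, 0.0]
force: [0.3, 2.1, 5.1]
finger_gap: 0.687
gripper_force: 53.6
([[255.0, 208.0], [379.0, 208.0], [379.0, 320.0], [255.0, 320.0]], [255, 208, 125, 113, 13435])
[np.float64(50.7), np.float64(7.8)]
[np.float64(50.2), np.float64(6.7)]
[np.float64(50.1), np.float64(6.4)]
turn [ 0.001 -0.004 -0.359] n 3 each [ 0.    -0.001 -0.12 ]
slide [ -0.03  -0.08 -25.59] n 7 each [-0.   -0.01 -3.66]
slide [ 18.41 -25.37   6.  ] n 8 each [ 2.3  -3.17  0.75]
```

```bash
python3 -c "
from h import *
for z in(-.0205,-.0195):print([intool((316,v),z)[0].round(2) for v in(208,320)])"
python3 -m creep '[{"slide":[0,0,-1],"angular":[0,0,0],"claw":-1},{"slide":[0,0,-3],"angular":[0,0,0],"claw":-1},{"slide":[0,0,-4],"angular":[0,0,0],"claw":-1},{"slide":[0,0,-4],"angular":[0,0,0],"claw":-1},{"slide":[0,0,-4],"angular":[0,0,0],"claw":-1},{"slide":[0,0,-4],"angular":[0,0,0],"claw":-1},{"slide":[0,0,-3],"angular":[0,0,0],"claw":-1},{"slide":[0,0,0],"angular":[0,0,-0.12],"claw":-1},{"slide":[0,0,0],"angular":[0,0,-0.12],"claw":-1},{"slide":[0,0,0],"angular":[0,0,-0.12],"claw":-1}]'
python3 -m creep '[{"slide":[2.3,-3.17,0],"angular":[0,0,0],"claw":-1},{"slide":[2.3,-3.17,0],"angular":[0,0,0],"claw":-1},{"slide":[2.3,-3.17,0],"angular":[0,0,0],"claw":-1},{"slide":[2.3,-3.17,0],"angular":[0,0,0],"claw":-1},{"slide":[2.3,-3.17,0],"angular":[0,0,0],"claw":-1},{"slide":[2.3,-3.17,0],"angular":[0,0,0],"claw":-1},{"slide":[2.3,-3.17,0],"angular":[0,0,0],"claw":-1},{"slide":[0,0,0],"angular":[0,0,0],"claw":-1},{"slide":[0,0,0],"angular":[0,0,0],"claw":-1}]'
python3 - <<'E'
from h import *
legs([(None,tool(SY)),((.5622,.2742,.15),None)])
E
```

```text
[np.float64(49.58), np.float64(4.94)]
[np.float64(49.36), np.float64(4.36)]
t: 26.92
tcp_pos: [0.4266, -0.0105, 0.2342]
tool_rot: [0.995, 0.098, 0.002, 0.001]
force: [-0.3, 0.4, -2.7]
finger_gap: 0.689
gripper_force: 55.5
t: 27.67
tcp_pos: [0.5426, 0.2395, 0.2327]
tool_rot: [0.995, 0.097, 0.001, 0.0]
force: [-0.9, -1.5, -2.9]
finger_gap: 0.69
gripper_force: 55.6
turn [ 0.001 -0.001  0.005] n 1 each [ 0.001 -0.001  0.005]
slide [ 2.58 -3.04  8.27] n 3 each [ 0.86 -1.01  2.76]
```

```bash
python3 -m creep '[{"slide":[0.86,-1,2],"angular":[0,0,0.005],"claw":-1},{"slide":[0.86,-1,3],"angular":[0,0,0],"claw":-1},{"slide":[0.86,-1,3],"angular":[0,0,0],"claw":-1},{"slide":[0,0,3],"angular":[0,0,0],"claw":-1},{"slide":[0,0,2],"angular":[0,0,0],"claw":-1},{"slide":[0,0,1.5],"angular":[0,0,0],"claw":-1},{"slide":[0,0,0],"angular":[0,0,0],"claw":-1},{"slide":[0,0,0],"angular":[0,0,0],"claw":-1}]'
python3 - <<'E'
from h import *
legs([(None,tool(SY)),((.5618,.2740,.069),None)])
E
```

```text
t: 28.33
tcp_pos: [0.5618, 0.2705, 0.0874]
tool_rot: [0.996, 0.092, -0.001, 0.001]
force: [0.6, 0.6, -2.4]
finger_gap: 0.688
gripper_force: 55.6
turn [ 0.001  0.002 -0.005] n 1 each [ 0.001  0.002 -0.005]
slide [ 0.07 -0.34  1.84] n 1 each [ 0.07 -0.34  1.84]
```

```bash
python3 -m creep '[{"slide":[0.07,-0.34,0.8],"angular":[0.001,0.002,-0.005],"claw":-1},{"slide":[0,0,0.6],"angular":[0,0,0],"claw":-1},{"slide":[0,0,0.4],"angular":[0,0,0],"claw":-1},{"slide":[0,0,0],"angular":[0,0,0],"claw":-1},{"slide":[0,0,0],"angular":[0,0,0],"claw":-1}]'
python3 - <<'E'
from h import *
legs([(None,tool(SY)),((.5618,.2740,.064),None)])
E
```

```text
t: 28.75
tcp_pos: [0.5631, 0.2754, 0.07]
tool_rot: [0.995, 0.095, 0.002, -0.0]
force: [0.2, 0.2, -2.3]
finger_gap: 0.685
gripper_force: 55.6
turn [-0.    -0.003  0.001] n 1 each [-0.    -0.003  0.001]
slide [-0.15  0.12  0.6 ] n 1 each [-0.15  0.12  0.6 ]
```

```bash
python3 -m creep '[{"slide":[-0.15,0.12,0.2],"angular":[0,0,0],"claw":-1},{"slide":[0,0,0.15],"angular":[0,0,0],"claw":-1},{"slide":[0,0,0],"angular":[0,0,0],"claw":-1},{"slide":[0,0,0],"angular":[0,0,0],"claw":-1},{"slide":[0,0,0],"angular":[0,0,0],"claw":-1}]'
python3 - <<'E'
from h import *
legs([(None,tool(SY)),((.5618,.2740,.064),None)])
E
```

```text
t: 29.17
tcp_pos: [0.562, 0.274, 0.0664]
tool_rot: [0.995, 0.095, 0.002, -0.0]
force: [-0.2, 1.2, -2.1]
finger_gap: 0.685
gripper_force: 55.6
turn [-0.    -0.004  0.001] n 1 each [-0.    -0.004  0.001]
slide [-0.02 -0.01  0.24] n 1 each [-0.02 -0.01  0.24]
```

```bash
python3 -m creep '[{"slide":[-0.02,0,0.12],"angular":[0,0,0],"claw":-1},{"slide":[0,0,0],"angular":[0,0,0],"claw":-1},{"slide":[0,0,0],"angular":[0,0,0],"claw":-1}]'
python3 -m creep '[{"slide":[0,0,0.1],"angular":[0,0,0],"claw":-1},{"slide":[0,0,0],"angular":[0,0,0],"claw":-1},{"slide":[0,0,0],"angular":[0,0,0],"claw":-1}]'
```

```text
t: 29.42
tcp_pos: [0.5617, 0.2739, 0.0651]
tool_rot: [0.995, 0.095, 0.002, -0.0]
force: [-0.5, 0.0, -2.9]
finger_gap: 0.69
gripper_force: 55.6
t: 29.67
tcp_pos: [0.5619, 0.274, 0.0642]
tool_rot: [0.995, 0.095, 0.002, -0.0]
force: [1.1, 0.2, -2.6]
finger_gap: 0.688
gripper_force: 55.6
```

```bash
python3 -m creep '[{"slide":[0,0,0.08],"angular":[0,0,0],"claw":-1},{"slide":[0,0,0],"angular":[0,0,0],"claw":-1},{"slide":[0,0,0],"angular":[0,0,0],"claw":-1}]'
python3 -m creep '[{"slide":[0,0,0.06],"angular":[0,0,0],"claw":-1},{"slide":[0,0,0],"angular":[0,0,0],"claw":-1},{"slide":[0,0,0],"angular":[0,0,0],"claw":-1}]'
```

```text
t: 29.92
tcp_pos: [0.5618, 0.274, 0.0642]
tool_rot: [0.995, 0.095, 0.002, -0.0]
force: [-1.6, -0.7, 4.5]
finger_gap: 0.69
gripper_force: 56.4
t: 30.17
tcp_pos: [0.5619, 0.274, 0.0642]
tool_rot: [0.995, 0.095, 0.002, -0.0]
force: [-2.5, -1.2, 7.9]
finger_gap: 0.689
gripper_force: 56.9
```

```bash
python3 -m creep '[{"slide":[0,0,-0.1],"angular":[0,0,0],"claw":-1},{"slide":[0,0,0],"angular":[0,0,0],"claw":1},{"slide":[0,0,0],"angular":[0,0,0],"claw":1},{"slide":[0,0,0],"angular":[0,0,0],"claw":1},{"slide":[0,0,0],"angular":[0,0,0],"claw":1},{"slide":[0,0,-1],"angular":[0,0,0],"claw":1},{"slide":[0,0,-3],"angular":[0,0,0],"claw":1},{"slide":[0,0,-4],"angular":[0,0,0],"claw":1},{"slide":[0,0,-4],"angular":[0,0,0],"claw":1},{"slide":[0,0,-4],"angular":[0,0,0],"claw":1}]'
python3 -m creep '[{"slide":[-4,0,-3],"angular":[0,0,0],"claw":1},{"slide":[-4,0,0],"angular":[0,0,0],"claw":1},{"slide":[-3,0,0],"angular":[0,0,0],"claw":1},{"slide":[0,0,0],"angular":[0,0,0],"claw":1},{"slide":[0,0,0],"angular":[0,0,0],"claw":1},{"slide":[0,0,0],"angular":[0,0,0],"claw":1}]'
python3 - <<'E'
from h import *
im,T=shot('w9');print(T[:3,3])
s=viewer.snapshot('scene');cv2.imwrite('pics/s9.png',s)
big=lambda a,k:cv2.resize(a,None,fx=k,fy=k,interpolation=cv2.INTER_CUBIC)
a=cv2.resize(s[205:285,365:460],(475,400),interpolation=cv2.INTER_CUBIC)
b=im[0:300,180:500]
c=np.zeros((600,800,3),np.uint8);c[:400,:475]=a;c[:300,480:800]=b;c[400:600,:]=0
t=viewer.snapshot('top');d=cv2.resize(t[165:275,185:255],(318,300)[:2] and (191,300),interpolation=cv2.INTER_CUBIC);c[300:600,480:671]=d
cv2.imwrite('pics/comp9.png',c)
E
```

```text
t: 31.0
tcp_pos: [0.5608, 0.2737, 0.2259]
tool_rot: [0.995, 0.095, 0.002, -0.0]
force: [1.5, -0.0, 0.5]
finger_gap: 0.999
gripper_force: 0.0
t: 31.5
tcp_pos: [0.4607, 0.2544, 0.2494]
tool_rot: [0.995, 0.095, 0.003, -0.001]
force: [0.2, -0.2, 0.1]
finger_gap: 1.002
gripper_force: 0.0
[0.46072794 0.25439896 0.24935659]
```

View pics/comp9.png

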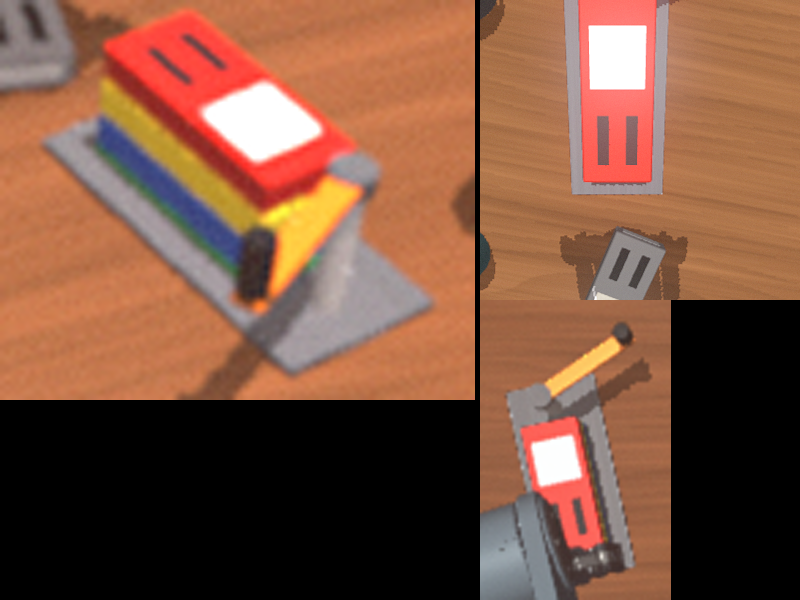

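The pile looks square and flush: red on yellow on blue on the green pad. Now the bar.

```bash
python3 -m creep '[{"slide":[3.9,1.6,0],"angular":[0,0,-0.11],"claw":0},{"slide":[3.5,2.1,0],"angular":[0,0,-0.11],"claw":0},{"slide":[3.3,2.3,0],"angular":[0,0,-0.11],"claw":0},{"slide":[3,2.6,0],"angular":[0,0,-0.11],"claw":0},{"slide":[2.7,2.9,0],"angular":[0,0,-0.11],"claw":0},{"slide":[0,0,0],"angular":[0,0,-0.117],"claw":0},{"slide":[0,0,0],"angular":[0,0,-0.117],"claw":0},{"slide":[0,0,0],"angular":[0,0,-0.117],"claw":0},{"slide":[0,0,0],"angular":[0,0,-0.117],"claw":0},{"slide":[0,0,0],"angular":[0,0,-0.117],"claw":0}]' 20
python3 -m creep '[{"slide":[0,0,0],"angular":[0,0,-0.117],"claw":0},{"slide":[0,0,0],"angular":[0,0,-0.117],"claw":0},{"slide":[0,0,0],"angular":[0,0,-0.117],"claw":0},{"slide":[0,0,0],"angular":[0,0,-0.117],"claw":0},{"slide":[0,0,0],"angular":[0,0,-0.117],"claw":0},{"slide":[0,0,0],"angular":[0,0,-0.117],"claw":0},{"slide":[0,0,0],"angular":[0,0,-0.117],"claw":0},{"slide":[0,0,0],"angular":[0,0,0],"claw":0},{"slide":[0,0,0],"angular":[0,0,0],"claw":0}]'
python3 - <<'E'
from h import *
print(manip.sense()['q'])
K=np.array([.7130,.2011])
legs([(None,tool(-.997+np.pi)),((*K,.19),None),((*K,.114),None)])
E
```

```text
t: 32.48
tcp_pos: [0.6585, 0.2129, 0.2479]
tool_rot: [0.787, 0.618, 0.001, 0.0]
force: [-1.3, -0.2, 0.3]
finger_gap: 0.501
gripper_force: 0.0
t: 33.23
tcp_pos: [0.6581, 0.2131, 0.2483]
tool_rot: [0.479, 0.878, 0.001, 0.001]
force: [-0.2, -0.3, 0.2]
finger_gap: 0.503
gripper_force: 0.0
[ 1.51823911e-01  6.04076760e-01  1.23287813e+00  4.50713346e-04
  1.30160004e+00 -4.19260186e-01]
turn [ 0.003  0.001 -0.003] n 1 each [ 0.003  0.001 -0.003]
slide [-3.99  3.96  5.83] n 3 each [-1.33  1.32  1.94]
slide [0.  0.  7.6] n 2 each [0.  0.  3.8]
```

```bash
python3 -m creep '[{"slide":[-1.33,1.32,1.9],"angular":[0,0,0],"claw":0},{"slide":[-1.33,1.32,1.9],"angular":[0,0,0],"claw":0},{"slide":[-1.33,1.32,1.9],"angular":[0,0,0],"claw":0},{"slide":[0,0,0],"angular":[0,0,0],"claw":0},{"slide":[0,0,0],"angular":[0,0,0],"claw":0},{"slide":[0,0,0],"angular":[0,0,0],"claw":0}]'
python3 - <<'E'
from h import *
im,T=shot('w10')
print([proj((.7130,.2011,z),T).round() for z in(.135,.097)])
h=cv2.cvtColor(im,cv2.COLOR_BGR2HSV);m=((h[...,0]>8)&(h[...,0]<22)&(h[...,1]>170)&(h[...,2]>150)).astype(np.uint8)
n,l,st,c=cv2.connectedComponentsWithStats(m);j=1+np.argmax(st[1:,4]);print(st[j],c[j])
ys,xs=np.nonzero(l==j);A=np.array([onz(ray('wrist',(x,y),T),.097)[:2] for x,y in zip(xs[::15],ys[::15])])
cen=A.mean(0);w=np.linalg.eigh(np.cov((A-cen).T))[1][:,1];print('bar mid',cen,'dir',w,np.arctan2(w[1],w[0]), 'dir post->mid',np.arctan2(*(cen-[.6543,.2918])[::-1]))
legs([(None,tool(-.997+np.pi)),((.7130,.2011,.114),None)])
E
```

```text
t: 33.73
tcp_pos: [0.7124, 0.2014, 0.1923]
tool_rot: [0.478, 0.878, 0.001, 0.001]
force: [-0.1, 0.1, -0.7]
finger_gap: 0.502
gripper_force: 0.0
[array([318., 259.]), array([317., 240.])]
[ 304   91   29  147 1679] [317.49493746 189.43776057]
bar mid [0.69376456 0.2308122 ] dir [-0.57817243  0.8159146 ] 2.187283336862148 dir post->mid -0.9964698881547437
turn [ 0.004  0.001 -0.   ] n 1 each [ 0.004  0.001 -0.   ]
slide [-0.08  0.01  7.92] n 2 each [-0.04  0.    3.96]
```

```bash
python3 -m creep '[{"slide":[0,0,2],"angular":[0,0,0],"claw":0},{"slide":[0,0,2],"angular":[0,0,0],"claw":0},{"slide":[0,0,2],"angular":[0,0,0],"claw":0},{"slide":[0,0,1.8],"angular":[0,0,0],"claw":0},{"slide":[0,0,0],"angular":[0,0,0],"claw":0},{"slide":[0,0,0],"angular":[0,0,0],"claw":-0.4},{"slide":[0,0,0],"angular":[0,0,0],"claw":-0.4},{"slide":[0,0,0],"angular":[0,0,0],"claw":-0.4}]' 20
python3 -c "
from h import *
legs([(None,tool(-.997+np.pi)),((.7130,.2011,.114),None)])"
```

```text
t: 34.45
tcp_pos: [0.7142, 0.2018, 0.1169]
tool_rot: [0.478, 0.878, 0.003, 0.003]
force: [0.9, 0.4, 0.1]
finger_gap: 0.301
gripper_force: 0.0
turn [0.007 0.003 0.001] n 1 each [0.007 0.003 0.001]
slide [ 0.01 -0.14  0.29] n 1 each [ 0.01 -0.14  0.29]
```

```bash
python3 -m creep '[{"slide":[0.03,-0.54,0],"angular":[0,0,0.05],"claw":-0.4},{"slide":[0.05,-1.08,0],"angular":[0,0,0.1],"claw":-0.4},{"slide":[0.05,-1.08,0],"angular":[0,0,0.1],"claw":-0.4},{"slide":[0.05,-1.08,0],"angular":[0,0,0.1],"claw":-0.4},{"slide":[0.05,-1.08,0],"angular":[0,0,0.1],"claw":-0.4},{"slide":[0,0,0],"angular":[0,0,0],"claw":-0.4},{"slide":[0,0,0],"angular":[0,0,0],"claw":-0.4}]'
cat >> h.py <<'E'
def barleg(phi):
    T=pose();P=np.array([.6543,.2918]);d=T[:2,3]-P
    print('r',np.hypot(*d).round(4),'phi',np.arctan2(d[1],d[0]).round(3),'toolphi',(np.arctan2(T[1,0],T[0,0])-np.pi).round(3))
    legs([(None,tool(phi+np.pi)),((*(P+.108*np.array([np.cos(phi),np.sin(phi)])),.114),None)],T)
E
python3 -c "
from h import *
barleg(-1.447)"
```

```text
t: 35.03
tcp_pos: [0.6682, 0.185, 0.1157]
tool_rot: [0.661, 0.75, 0.002, 0.002]
force: [-0.3, -0.4, 0.4]
finger_gap: 0.302
gripper_force: 0.0
r 0.1077 phi -1.441 toolphi -1.444
turn [ 0.006 -0.001  0.003] n 1 each [ 0.006 -0.001  0.003]
slide [-0.03 -0.06  0.17] n 1 each [-0.03 -0.06  0.17]
```

```bash
python3 -m creep '[{"slide":[0.05,-1.1,0],"angular":[0,0,0.1],"claw":-0.4},{"slide":[0.05,-1.08,0],"angular":[0,0,0.1],"claw":-0.4},{"slide":[0.05,-1.08,0],"angular":[0,0,0.1],"claw":-0.4},{"slide":[0.05,-1.08,0],"angular":[0,0,0.1],"claw":-0.4},{"slide":[0.05,-1.08,0],"angular":[0,0,0.1],"claw":-0.4},{"slide":[0.05,-1.08,0],"angular":[0,0,0.1],"claw":-0.4},{"slide":[0.05,-1.08,0],"angular":[0,0,0.1],"claw":-0.4},{"slide":[0.05,-1.08,0],"angular":[0,0,0.1],"claw":-0.4},{"slide":[0,0,0],"angular":[0,0,0],"claw":-0.4},{"slide":[0,0,0],"angular":[0,0,0],"claw":-0.4}]'
python3 -c "
from h import *
barleg(-2.247)"
```

```text
t: 35.87
tcp_pos: [0.5871, 0.2079, 0.1144]
tool_rot: [0.9, 0.435, 0.003, 0.001]
force: [-0.3, -1.1, -0.2]
finger_gap: 0.3
gripper_force: 0.0
r 0.1075 phi -2.246 toolphi -2.242
turn [ 0.003 -0.004  0.005] n 1 each [ 0.003 -0.004  0.005]
slide [-0.05 -0.01  0.04] n 1 each [-0.05 -0.01  0.04]
```

```bash
python3 -m creep '[{"slide":[0.02,-1.08,0],"angular":[0,0,0.1],"claw":-0.4},{"slide":[0.05,-1.08,0],"angular":[0,0,0.1],"claw":-0.4},{"slide":[0.05,-1.08,0],"angular":[0,0,0.1],"claw":-0.4},{"slide":[0.05,-1.08,0],"angular":[0,0,0.1],"claw":-0.4},{"slide":[0.05,-1.08,0],"angular":[0,0,0.1],"claw":-0.4},{"slide":[0.03,-0.54,0],"angular":[0,0,0.05],"claw":-0.4},{"slide":[0.02,-0.5,0],"angular":[0,0,0.05],"claw":-0.4},{"slide":[0,-0.3,0],"angular":[0,0,0],"claw":-0.4},{"slide":[0,0,0],"angular":[0,0,0],"claw":-0.4}]'
python3 -c "
from h import *
barleg(-2.952)"
```

```text
t: 36.62
tcp_pos: [0.5504, 0.263, 0.1139]
tool_rot: [0.989, 0.149, 0.002, -0.0]
force: [-0.3, -0.4, 0.7]
finger_gap: 0.296
gripper_force: 0.0
r 0.1079 phi -2.871 toolphi -2.843
turn [-0.    -0.005  0.109] n 1 each [-0.    -0.005  0.109]
slide [-0.05 -0.87 -0.01] n 1 each [-0.05 -0.87 -0.01]
```

```bash
python3 -m creep '[{"slide":[0,-0.5,0],"angular":[0,0,0.055],"claw":-0.4},{"slide":[0,-0.4,0],"angular":[0,0,0.055],"claw":-0.4},{"slide":[0,-0.2,0],"angular":[0,0,0],"claw":-0.4},{"slide":[0,0,0],"angular":[0,0,0],"claw":-0.4},{"slide":[0,0,0],"angular":[0,0,0],"claw":-0.4}]'
python3 -m creep '[{"slide":[0,-0.2,0],"angular":[0,0,0],"claw":-0.4},{"slide":[0,0,0],"angular":[0,0,0],"claw":-0.4},{"slide":[0,0,0],"angular":[0,0,0],"claw":-0.4}]'
python3 -m creep '[{"slide":[0,-0.15,0],"angular":[0,0,0],"claw":-0.4},{"slide":[0,0,0],"angular":[0,0,0],"claw":-0.4},{"slide":[0,0,0],"angular":[0,0,0],"claw":-0.4}]'
python3 -c "
from h import *
barleg(-2.952)"
```

```text
t: 37.03
tcp_pos: [0.547, 0.2731, 0.1138]
tool_rot: [0.996, 0.093, 0.002, -0.0]
force: [0.4, 0.6, 0.6]
finger_gap: 0.301
gripper_force: 0.0
t: 37.28
tcp_pos: [0.5463, 0.2752, 0.1137]
tool_rot: [0.996, 0.093, 0.002, -0.0]
force: [0.1, 0.3, -0.1]
finger_gap: 0.303
gripper_force: 0.0
t: 37.53
tcp_pos: [0.5462, 0.2758, 0.1137]
tool_rot: [0.996, 0.093, 0.002, 0.0]
force: [1.3, -4.9, 0.7]
finger_gap: 0.299
gripper_force: 2.4
r 0.1093 phi -2.994 toolphi -2.956
turn [ 0.001 -0.003 -0.004] n 1 each [ 0.001 -0.003 -0.004]
slide [ 0.12  0.46 -0.03] n 1 each [ 0.12  0.46 -0.03]
```

```bash
python3 -m creep '[{"slide":[0,-0.12,0],"angular":[0,0,0],"claw":-0.4},{"slide":[0,0,0],"angular":[0,0,0],"claw":-0.4},{"slide":[0,0,0],"angular":[0,0,0],"claw":-0.4}]'
python3 -m creep '[{"slide":[0,0.55,0],"angular":[0,0,0],"claw":-0.4},{"slide":[0,0,0],"angular":[0,0,0],"claw":-0.2},{"slide":[0,0,0],"angular":[0,0,0],"claw":-0.2},{"slide":[0,0,-1],"angular":[0,0,0],"claw":-0.2},{"slide":[0,0,-3],"angular":[0,0,0],"claw":-0.2},{"slide":[0,0,-4],"angular":[0,0,0],"claw":-0.2},{"slide":[-3,0,-4],"angular":[0,0,0],"claw":0},{"slide":[-4,0,0],"angular":[0,0,0],"claw":0},{"slide":[0,0,0],"angular":[0,0,0],"claw":0},{"slide":[0,0,0],"angular":[0,0,0],"claw":0}]'
python3 - <<'E'
from h import *
im,T=shot('w11');print(T[:3,3])
h=cv2.cvtColor(im,cv2.COLOR_BGR2HSV);m=((h[...,0]>8)&(h[...,0]<22)&(h[...,1]>170)&(h[...,2]>150)).astype(np.uint8);m[:,:250]=0;m[:,400:]=0
n,l,st,c=cv2.connectedComponentsWithStats(m);j=1+np.argmax(st[1:,4]);print(st[j],c[j])
ys,xs=np.nonzero(l==j);A=np.array([onz(ray('wrist',(x,y),T),.097)[:2] for x,y in zip(xs[::7],ys[::7])])
cen=A.mean(0);w=np.linalg.eigh(np.cov((A-cen).T))[1][:,1];print('bar axis yaw',np.arctan(w[1]/w[0]))
# red top-face edges per row, in stand y
r=(((h[...,0]<6)|(h[...,0]>174))&(h[...,1]>110)&(h[...,2]>60))
for v in range(120,420,30):
    x=np.nonzero(r[v,240:410])[0]
    if len(x)>20:
        o=[]
        for u in(x[0]+240,x[-1]+240):
            p=onz(ray('wrist',(u,v),T),.084)[:2]-ST;o.append([(np.cos(SY)*p[0]+np.sin(SY)*p[1])*1e3,(-np.sin(SY)*p[0]+np.cos(SY)*p[1])*1e3])
        print(v,x[0]+240,x[-1]+240,np.round(o,1).tolist())
cv2.imwrite('pics/s11.png',viewer.snapshot('scene'))
E
```

```text
t: 37.78
tcp_pos: [0.5461, 0.2759, 0.1137]
tool_rot: [0.996, 0.093, 0.002, 0.001]
force: [1.8, -7.1, 0.3]
finger_gap: 0.302
gripper_force: 4.0
t: 38.62
tcp_pos: [0.4791, 0.2605, 0.2277]
tool_rot: [0.996, 0.093, 0.001, -0.0]
force: [0.7, -0.5, 0.4]
finger_gap: 0.503
gripper_force: 0.0
[0.47906804 0.2604686  0.22772369]
[305   0   2  31  32] [305.96875  15.0625 ]
bar axis yaw 0.1765908171545244
120 282 358 [[-1.1, 27.9], [-1.3, -30.5]]
150 282 357 [[-23.5, 28.6], [-23.7, -30.4]]
180 283 356 [[-47.0, 28.6], [-47.3, -30.3]]
```

```bash
python3 -c "
from station import ticket
print(ticket.sign_off())"
```

```text
the job is handed in; nothing more can be done
None
```

The blue, yellow and red cassettes are piled square on the pad in that order, the hold-down bar is swung against its stop, and I handed the job in at about 39 s; joint 6 read -2.855 rad (range limit -2.85) early on, which could count against the range rule.

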